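Shut a bell key away in its tub from behind the rollers

ROBOT

A 6-joint arm with a two-finger parallel gripper is mounted at the origin on the work surface. World frame = base frame: x ahead of the robot, y to its left, z up, the work surface at z = 0. Lengths are in m, angles in rad, forces in N, time in s.
With the tool pointing down it reaches from about 0.35 to 0.975 m from the base axis. Payload 4.9 kg.
Tool frame: the origin (TCP) lies on the centre line of the jaws, within the pads' length; the fingertips stand 11 mm ahead of it and the grasp point (between the pads) lies 8 mm behind it; z points along the fingers, y is the direction in which the jaws open and shut (so a half turn about z gives the same grasp; the last joint's range is limited). The gripper opens to 85 mm and grips with 20 to 120 N. Pads are 22 mm wide; open, the fingers measure 114 mm over their backs; the gripper's body (76 mm by 85 mm) begins 54 mm behind the grasp point. The pads swing forward as they close: fully open they stand 13 mm farther back than shut.
Start: joints at [-1.401, 0.053, 1.613, -0, 1.476, -0.119], TCP at [0.178, -0.599, 0.242] pointing down, gripper open.
Joint ranges: [-3.01, 3.01], [-1.01, 2.22], [0.06, 2.58], [-1.02, 4.17], [0.09, 2.62], [-3.14, 3.14]. Speed limits (rad/s): [2.57, 2.57, 3.14, 3.14, 3.14, 3.14].

INTERFACE

Orientations are given as a rotation vector (axis times angle).
In Python, from station import ctrl gives the robot as it stands.
- The arm moves only by the tool send_rows, never from a script. Its argument "series" is a list of rows, each an object of numbers: "tx", "ty", "tz": the shift along the tool's x, y, z in cm; "wx", "wy", "wz": the turn, a rotation vector about the tool's x, y, z in rad; "jaw": the closure, from 0 (fully open) to 1 (shut). In form: [{"tx": .., "ty": .., "tz": .., "wx": .., "wy": .., "wz": .., "jaw": ..}, ...]. A call has 1 to 5 rows; each row shifts and turns the pose as measured when the row begins, along the tool's axes as they then stand; what a row does not reach is not made up. A row lasts 1/8 s, in which the tool goes at most 62.5 mm and 10.7 degrees, less where a joint would pass 70% of its speed; a pose out of reach is approached as far as the arm can. A call is refused whole if a number of a shift passes 6.25 or a number of a turn 0.188, either way. A call with a gripper value outside its range is refused whole. The fingers move at their own pace and stop on an object; "squeeze" is the grip in N (left out, the last holds). Time passes only in rows, so rows that do not move let the fingers close. It gives the time, the measured TCP pose, the force and the opening at its end, in the units of the state.
- ctrl.get_obs(): the state, without advancing time (a new reading comes with each control period).
- ctrl.get_image(name): name is "side" or "top" or "wrist"; returns the picture (384x512x3 uint8, red, green, blue); there is no depth.
- ctrl.camera_info(name): a dict with "mtx" (3x3 intrinsics, pixels), "k1" (the pictures are not rectified: a ray, as slopes to the right and down, at radius r is drawn at 1 + k1 r^2 times it, then the intrinsics apply), "R" (3x3) and "t" (3): a world point X has camera coordinates R X + t. Camera axes: x right, y down, z forward; pixel columns grow to the right and rows downward; lengths in m; the calibration is good to about 2 mm. A picture is of the moment at which its call begins: read the wrist's pose just before it. camera_info takes no time and is no camera call; for the wrist camera it gives the pose at the moment of the call.
- ctrl.finish_job(): hands the job in, once; it reports no verdict.
The state is a dict: "t": time; "q": joint angles; "dq": joint speeds; "effort": joint torques, N m; "tool_pos": TCP position; "tool_rot": TCP orientation; "contact_force": force on the tool from outside, world axes, zero at the start; "wrist_torque": the same for the moment, N m; "opening": finger opening in m.
Only numpy, scipy, OpenCV 4.12 (cv2) and the standard library are available. Lean on these libraries where they do the work, as an engineer would, in place of code of your own. Each camera call takes 0.05 s, during which the arm holds its last target.

TASK

Move the two dent rollers out of the fenced corral and stand them on the rubber mat, then fetch the brass bell key from behind where they stood, lay it in the round plastic tub and snap the lid fully home on the tub. Only then stand each roller back upright in the corral exactly where it stood at the start, the tall one in its own spot and the short one in its own. Never knock a roller over, and leave the pusher and the cork block where they lie.

Things in the scene. Friction and masses are not known exactly. Their poses are not given: they have to be found in the camera images.
- roller_tall: Loose tall slim nickel-plated dent roller, an upright cylinder 28 mm in diameter and 85 mm high, about 0.18 kg, standing on end in the front half (robot's side) of the corral. Origin at the centre of its underside, z up along its axis. Where it stands at the start is where it must stand at the end.
- roller_short: Loose short stout nickel-plated dent roller, an upright cylinder 40 mm in diameter and 55 mm high, about 0.25 kg, standing on end in the front half of the corral beside the tall one (either may be left or right; centres 75 mm or more apart). Origin at the centre of its underside, z up along its axis. It must end where it stood at the start.
- bell_key: Loose brass sax bell key, 50 g, lying flat behind the rollers in the corral. Arm along x, 9 mm wide (y), z = 8 to 22 mm, free to be pinched across from above between x = -8 and 22 mm; round pad cup (30 mm across, 10 high, centre x = -24 mm); cross hinge tube (9 mm thick, 30 long in y, x = 28 mm). Origin on the ground below the arm's middle; all within 39 mm of it.
- lid: Loose white snap lid of the tub, 60 g, lying right way up on the bench: a disc 134 mm across, 19 mm high overall, its skirt pointing down; on its middle a grip ridge 14 mm wide (y), 50 mm long (x) and 22 mm high (z = 19 to 41 mm). Origin at the centre of the skirt's lower edge, z up. The skirt has an opening of 123 mm at its lower edge.
- tub: Open round white tub fixed to the bench: 114 mm outside, 108 inside, rim 45 mm high, floor 3 mm thick. Origin: centre of underside. Four sprung catches near the rim stick out 6 mm: the lid, set over it within 3 mm of centre at any yaw, rests on them about 10 mm too high; pressed straight down with 5 to 20 N it snaps on, disc on the rim, lid origin 30 mm above tub origin.
- mat: Thin black rubber mat fixed flat on the bench, the side area for the rollers: 120 mm (x) by 150 mm (y), 2 mm thick. Origin at the centre of its underside.
- corral: Parts corral, a fixed low fence standing on the bench, open above and without a floor: 200 mm (x) by 230 mm (y) outside, 20 mm high, walls 5 mm thick. Its front side (-x, towards the robot) holds a small hinged gate, latched shut, which is not used. Origin at its centre on the bench.
- pusher: Bystander: rubber-tipped steel pusher, 143 mm long, 12 mm thick, lying crosswise on the bench in front of the corral. Origin under its middle, length along x, tip at +x.
- cork_block: Bystander: loose cork block, 50 x 35 x 25 mm (x, y, z), lying on the bench to the right, beyond the things there. Origin at the centre of its underside.
Not all that is in view belongs to the job. Leave any green or purple look-alike of the roller_tall alone.

How it is judged:
By the outcome, as a careful person would: the job done as asked, in the order asked, and still so for the second after the job is handed in, with the robot touching nothing.
It also fails if it takes over 144 s, if anything falls off the work surface, if the arm or the gripper's body presses on something with over 40 N, if the wrist force passes 120 N, or if a joint passes its speed limit or range.

## Working session

There is one attempt and no reset: what is moved stays moved. The work goes in short steps, Python scripts to look and compute and a tool call to move; the robot and the scene stay as the last step left them, time stands still between calls to the robot, and variables do not carry over. Pictures are saved under pics/ and viewed, and the job is handed in when it is done.

Besides the shell and the picture viewer there is one more tool, called after "Call:" as a command line: name --argument value ..., lists and objects as JSON in quotes. send_rows: Moves the arm, as the interface text tells. Its arguments: {"type":"object","properties":{"series":{"type":"array"},"squeeze":{"type":"number"}},"required":["series"]}

```bash
ls; mkdir -p pics; python3 - <<'E'
from station import ctrl
import cv2
for n in ("side","top","wrist"):
    im=ctrl.get_image(n); cv2.imwrite(f"pics/{n}0.png",im[:,:,::-1])
    c=ctrl.camera_info(n); print(n,c)
print(ctrl.get_obs())
E
```

```text
pics
side {'mtx': array([[370.56322256,   0.        , 257.40695946],
       [  0.        , 370.56322256, 193.20280165],
       [  0.        ,   0.        ,   1.        ]]), 'k1': -0.04257736685175818, 'R': array([[-0.84504123, -0.53430025,  0.02070168],
       [-0.27124717,  0.39499253, -0.87772767],
       [ 0.46079311, -0.74733135, -0.47871241]]), 't': array([0.46214259, 0.18780164, 0.60814582])}
top {'mtx': array([[413.69260687,   0.        , 252.06141946],
       [  0.        , 413.69260687, 199.40449806],
       [  0.        ,   0.        ,   1.        ]]), 'k1': -0.01897068548957343, 'R': array([[-0.01624333, -0.99934511,  0.03233427],
       [-0.99452781,  0.0128103 , -0.10368382],
       [ 0.1032017 , -0.0338415 , -0.99408458]]), 't': array([-0.01951434,  0.53401265,  1.07564089])}
wrist {'mtx': array([[299.7021549 ,   0.        , 255.77093522],
       [  0.        , 299.7021549 , 193.46049084],
       [  0.        ,   0.        ,   1.        ]]), 'k1': 0.008048598124206753, 'R': array([[ 2.85773089e-01, -9.58296938e-01, -8.48937822e-04],
       [-9.14139750e-01, -2.72870606e-01,  2.99816862e-01],
       [-2.87545230e-01, -8.49035429e-02, -9.53996399e-01]]), 't': array([-0.62682307, -0.04023903,  0.37833082])}
{'t': 0.15, 'q': array([-1.40099746e+00,  5.32511183e-02,  1.61399501e+00, -1.65730355e-05,
        1.47600001e+00, -1.18983911e-01]), 'dq': array([ 0.00062028, -0.00211924, -0.00597359,  0.00094532, -0.00149938,
        0.00220379]), 'effort': array([ 2.26563102e-04, -3.94243455e+01, -3.70720732e+01, -9.71047575e-05,
        4.68233673e-03,  8.34067748e-06]), 'tool_pos': array([ 0.17791577, -0.59864534,  0.24130715]), 'tool_rot': array([-3.10726449e+00, -4.51809001e-01,  9.18406829e-05]), 'contact_force': array([ 0.12024547, -0.2334949 , -0.10933954]), 'wrist_torque': array([ 0.04794592, -0.00350485,  0.0058069 ]), 'opening': 0.08551302188488374}
```

View pics/side0.png

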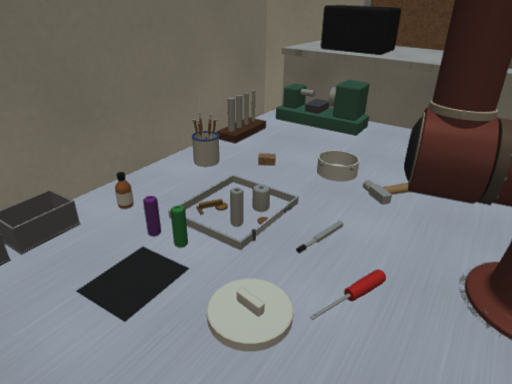

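View pics/top0.png

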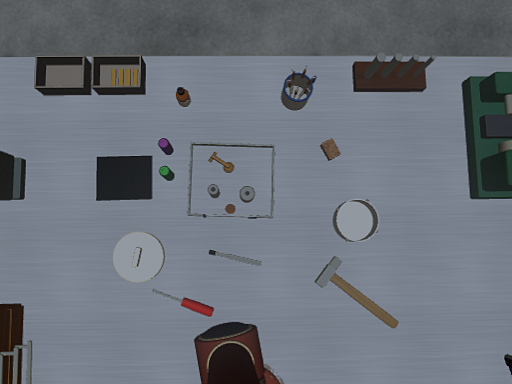

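View pics/wrist0.png

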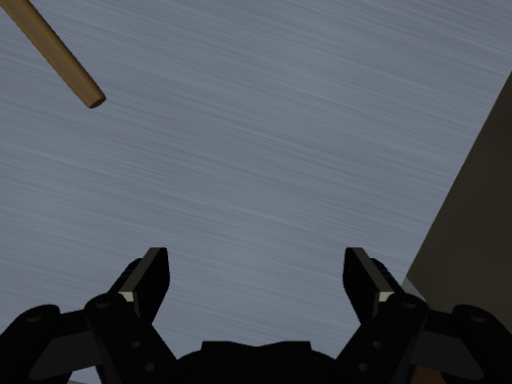

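The top view shows the tall roller at about (213,190), the short roller (247,194), key (221,162), lid (138,257), tub (356,220) and mat (125,178). Next I'll zoom in and measure.

```bash
cat > h.py <<'E'
import numpy as np, cv2
from station import ctrl
from scipy.spatial.transform import Rotation as Rn
def proj(c,X):
    X=np.atleast_2d(X); p=X@c['R'].T+c['t']; s=p[:,:2]/p[:,2:]; r2=(s**2).sum(1,keepdims=True)
    s=s*(1+c['k1']*r2); return s@np.diag([c['mtx'][0,0],c['mtx'][1,1]])+c['mtx'][:2,2]
def back(c,uv,z):
    uv=np.atleast_2d(np.array(uv,float)); d=(uv-c['mtx'][:2,2])/c['mtx'][0,0]; s=d.copy()
    for _ in range(10): s=d/(1+c['k1']*(s**2).sum(1,keepdims=True))
    D=np.c_[s,np.ones(len(s))]@c['R']; C=-c['R'].T@c['t']
    return C+D*((z-C[2])/D[:,2:])
def crop(im,x0,y0,x1,y1,k,fn):
    cv2.imwrite(fn,cv2.resize(im[y0:y1,x0:x1,::-1],None,fx=k,fy=k,interpolation=cv2.INTER_CUBIC))
E
python3 - <<'E'
import cv2
from h import *
t=cv2.imread('pics/top0.png')[:,:,::-1]; s=cv2.imread('pics/side0.png')[:,:,::-1]
crop(t,90,130,290,280,4,'pics/t1.png'); crop(s,160,130,360,280,4,'pics/s1.png'); crop(t,300,130,400,260,4,'pics/t2.png')
c=ctrl.camera_info('top')
for n,uv,z in [('tall',(213,190),.085),('short',(247,194),.055),('key',(221,162),.015),('lid',(138,257),.019),('tub',(356,220),.045),('mat',(125,178),0.002)]: print(n,back(c,uv,z).round(3))
E
```

```text
tall [[0.553 0.073 0.085]]
short [[ 0.545 -0.013  0.055]]
key [[0.638 0.055 0.015]]
lid [[0.386 0.275 0.019]]
tub [[ 0.474 -0.3    0.045]]
mat [[0.599 0.317 0.002]]
```

View pics/t1.png

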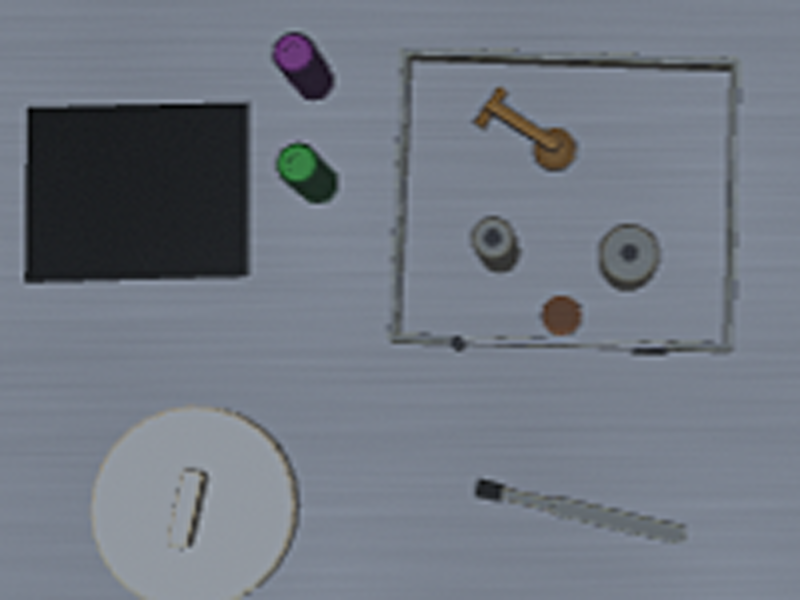

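View pics/s1.png

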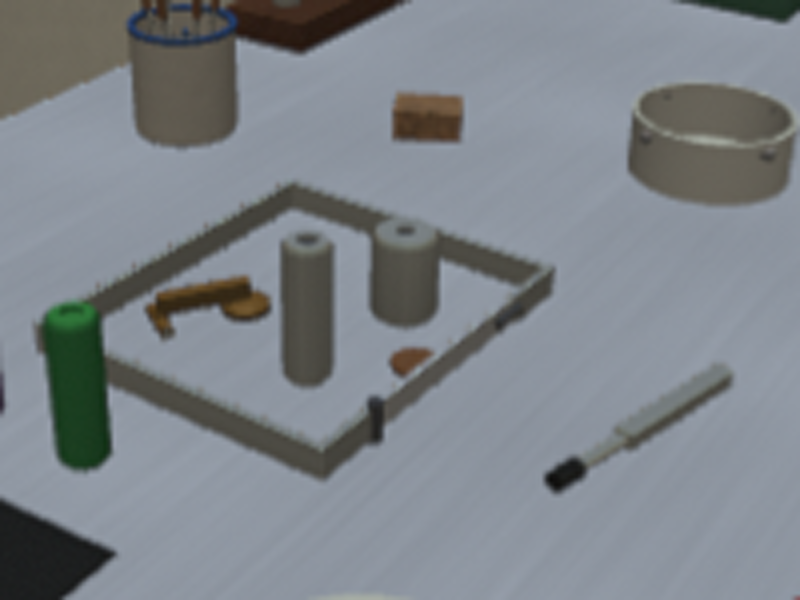

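View pics/t2.png

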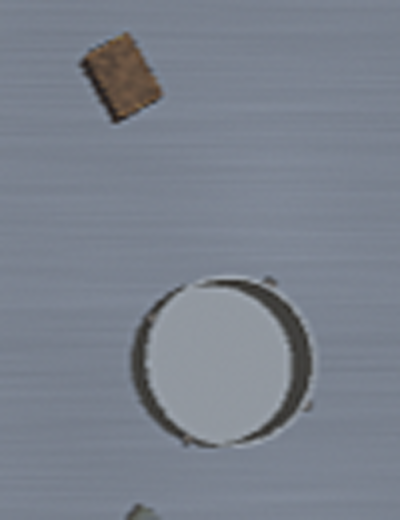

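```bash
cat >> h.py <<'E'
def plan(P,yaw=None,step=6.0,jaw=None):
    """print rows in tool axes to bring TCP to P, tool x yaw (rad), tool down"""
    o=ctrl.get_obs(); R=Rn.from_rotvec(o['tool_rot']); p=o['tool_pos'].copy()
    y0=np.arctan2(R.as_matrix()[1,0],R.as_matrix()[0,0])
    if yaw is None: yaw=y0
    T=Rn.from_euler('z',yaw)*Rn.from_euler('x',np.pi)
    rv=(R.inv()*T).as_rotvec(); d=np.array(P)-p
    n=int(max(np.ceil(np.linalg.norm(d)*100/step),np.ceil(np.linalg.norm(rv)/.18),1))
    for i in range(n):
        t=(R.inv().apply(d/n))*100; w=rv/n
        print('%2d tx %.2f ty %.2f tz %.2f wx %.3f wy %.3f wz %.3f'%(i,*t,*w)); R=R*Rn.from_rotvec(w)
    print('at',p.round(4),'yaw',y0.round(4),'open',round(o['opening'],4),'F',o['contact_force'].round(1),'t',o['t'])
E
python3 -c "
from h import *
plan([.50,.03,.27],0)"
```

```text
0 tx 4.06 ty -4.26 tz -0.23 wx -0.000 wy 0.000 wz 0.024
 1 tx 3.96 ty -4.35 tz -0.23 wx -0.000 wy 0.000 wz 0.024
 2 tx 3.86 ty -4.45 tz -0.23 wx -0.000 wy 0.000 wz 0.024
 3 tx 3.75 ty -4.54 tz -0.23 wx -0.000 wy 0.000 wz 0.024
 4 tx 3.64 ty -4.63 tz -0.23 wx -0.000 wy 0.000 wz 0.024
 5 tx 3.52 ty -4.71 tz -0.23 wx -0.000 wy 0.000 wz 0.024
 6 tx 3.41 ty -4.80 tz -0.24 wx -0.000 wy 0.000 wz 0.024
 7 tx 3.29 ty -4.88 tz -0.24 wx -0.000 wy 0.000 wz 0.024
 8 tx 3.18 ty -4.96 tz -0.24 wx -0.000 wy 0.000 wz 0.024
 9 tx 3.05 ty -5.03 tz -0.24 wx -0.000 wy 0.000 wz 0.024
10 tx 2.93 ty -5.10 tz -0.24 wx -0.000 wy 0.000 wz 0.024
11 tx 2.81 ty -5.17 tz -0.24 wx -0.000 wy 0.000 wz 0.024
at [ 0.1779 -0.5986  0.2413] yaw 0.2888 open 0.0855 F [ 0.1 -0.2 -0.1] t 0.15
```

Call:
send_rows --series '[{"tx": 4.1, "ty": -4.3, "tz": -0.3, "wz": 0.024, "jaw": 0.3}, {"tx": 4, "ty": -4.4, "tz": -0.3, "wz": 0.024, "jaw": 0.3}, {"tx": 3.9, "ty": -4.4, "tz": -0.3, "wz": 0.024, "jaw": 0.3}, {"tx": 3.8, "ty": -4.5, "tz": -0.3, "wz": 0.024, "jaw": 0.3}, {"tx": 3.6, "ty": -4.6, "tz": -0.3, "wz": 0.024, "jaw": 0.3}]'

```text
invalid input at $.series[0]: expected keys tx, ty, tz, wx, wy, wz, jaw
```

Call:
send_rows --series '[{"tx": 3.5, "ty": -4.7, "tz": -0.3, "wz": 0.024, "jaw": 0.3}, {"tx": 3.4, "ty": -4.8, "tz": -0.3, "wz": 0.024, "jaw": 0.3}, {"tx": 3.3, "ty": -4.9, "tz": -0.3, "wz": 0.024, "jaw": 0.3}, {"tx": 3.2, "ty": -5, "tz": -0.3, "wz": 0.024, "jaw": 0.3}, {"tx": 3, "ty": -5, "tz": -0.3, "wz": 0.024, "jaw": 0.3}]'

```text
invalid input at $.series[0]: expected keys tx, ty, tz, wx, wy, wz, jaw
```

```bash
python3 -c "
from h import *
plan([.50,.03,.27],0)"
```

```text
0 tx 4.06 ty -4.26 tz -0.23 wx -0.000 wy 0.000 wz 0.024
 1 tx 3.96 ty -4.35 tz -0.23 wx -0.000 wy 0.000 wz 0.024
 2 tx 3.86 ty -4.45 tz -0.23 wx -0.000 wy 0.000 wz 0.024
 3 tx 3.75 ty -4.54 tz -0.23 wx -0.000 wy 0.000 wz 0.024
 4 tx 3.64 ty -4.63 tz -0.23 wx -0.000 wy 0.000 wz 0.024
 5 tx 3.52 ty -4.71 tz -0.23 wx -0.000 wy 0.000 wz 0.024
 6 tx 3.41 ty -4.80 tz -0.24 wx -0.000 wy 0.000 wz 0.024
 7 tx 3.29 ty -4.88 tz -0.24 wx -0.000 wy 0.000 wz 0.024
 8 tx 3.18 ty -4.96 tz -0.24 wx -0.000 wy 0.000 wz 0.024
 9 tx 3.05 ty -5.03 tz -0.24 wx -0.000 wy 0.000 wz 0.024
10 tx 2.93 ty -5.10 tz -0.24 wx -0.000 wy 0.000 wz 0.024
11 tx 2.81 ty -5.17 tz -0.24 wx -0.000 wy 0.000 wz 0.024
at [ 0.1779 -0.5986  0.2413] yaw 0.2888 open 0.0855 F [ 0.1 -0.2 -0.1] t 0.15
```

All keys are required.

Call:
send_rows --series '[{"tx": 4.1, "ty": -4.3, "tz": -0.3, "wx": 0, "wy": 0, "wz": 0.024, "jaw": 0.3}, {"tx": 4, "ty": -4.4, "tz": -0.3, "wx": 0, "wy": 0, "wz": 0.024, "jaw": 0.3}, {"tx": 3.9, "ty": -4.4, "tz": -0.3, "wx": 0, "wy": 0, "wz": 0.024, "jaw": 0.3}, {"tx": 3.8, "ty": -4.5, "tz": -0.3, "wx": 0, "wy": 0, "wz": 0.024, "jaw": 0.3}, {"tx": 3.6, "ty": -4.6, "tz": -0.3, "wx": 0, "wy": 0, "wz": 0.024, "jaw": 0.3}]'

```text
t: 0.78
tool_pos: [0.3154, -0.3316, 0.2542]
tool_rot: [-3.125, -0.247, 0.0]
contact_force: [0.1, 0.5, -0.1]
opening: 0.0597
```

Call:
send_rows --series '[{"tx": 3.5, "ty": -4.7, "tz": -0.3, "wx": 0, "wy": 0, "wz": 0.024, "jaw": 0.3}, {"tx": 3.4, "ty": -4.8, "tz": -0.3, "wx": 0, "wy": 0, "wz": 0.024, "jaw": 0.3}, {"tx": 3.3, "ty": -4.9, "tz": -0.3, "wx": 0, "wy": 0, "wz": 0.024, "jaw": 0.3}, {"tx": 3.2, "ty": -5, "tz": -0.3, "wx": 0, "wy": 0, "wz": 0.024, "jaw": 0.3}, {"tx": 3, "ty": -5, "tz": -0.3, "wx": 0, "wy": 0, "wz": 0.024, "jaw": 0.3}]'

```text
t: 1.4
tool_pos: [0.4546, -0.0619, 0.2706]
tool_rot: [-3.136, -0.05, -0.003]
contact_force: [1.2, -0.3, 0.1]
opening: 0.0599
```

```bash
python3 -c "
from h import *
plan([.50,.03,.27],0)"
```

```text
0 tx 2.41 ty -4.52 tz 0.06 wx -0.003 wy -0.001 wz 0.016
 1 tx 2.34 ty -4.56 tz 0.05 wx -0.003 wy -0.001 wz 0.016
at [ 0.4546 -0.0619  0.2706] yaw 0.0316 open 0.0599 F [ 1.2 -0.3  0.1] t 1.4
```

Call:
send_rows --series '[{"tx": 2.4, "ty": -4.5, "tz": 0, "wx": 0, "wy": 0, "wz": 0.016, "jaw": 0.3}, {"tx": 2.4, "ty": -4.6, "tz": 0, "wx": 0, "wy": 0, "wz": 0.016, "jaw": 0.3}, {"tx": 0, "ty": 0, "tz": 0, "wx": 0, "wy": 0, "wz": 0, "jaw": 0.3}]'

```text
t: 1.78
tool_pos: [0.5018, 0.0371, 0.2708]
tool_rot: [-3.136, -0.008, -0.003]
contact_force: [-0.4, -0.4, -0.5]
opening: 0.0599
```

```bash
cat > snap.py <<'E'
import sys; from h import *
import pickle
n=sys.argv[1]
c=ctrl.camera_info('wrist'); im=ctrl.get_image('wrist'); cv2.imwrite(f'pics/{n}.png',im[:,:,::-1]); pickle.dump(c,open(f'pics/{n}.pkl','wb'))
o=ctrl.get_obs(); print(o['tool_pos'].round(4),o['tool_rot'].round(4),o['dq'].round(3),o['t'])
E
python3 snap.py w1
```

```text
[0.5014 0.0357 0.2708] [-3.1368e+00 -5.0000e-03 -2.3000e-03] [-0.049 -0.022  0.019 -0.008  0.004 -0.013] 1.825
```

View pics/w1.png

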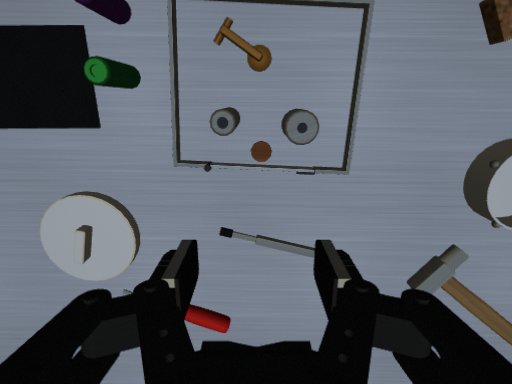

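```bash
python3 - <<'E'
from h import *
im=cv2.imread('pics/w1.png')[:,:,::-1]
crop(im,195,0,345,140,5,'pics/w1a.png'); crop(im,30,170,150,290,5,'pics/w1b.png')
E
```

```text
(no output)
```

View pics/w1a.png

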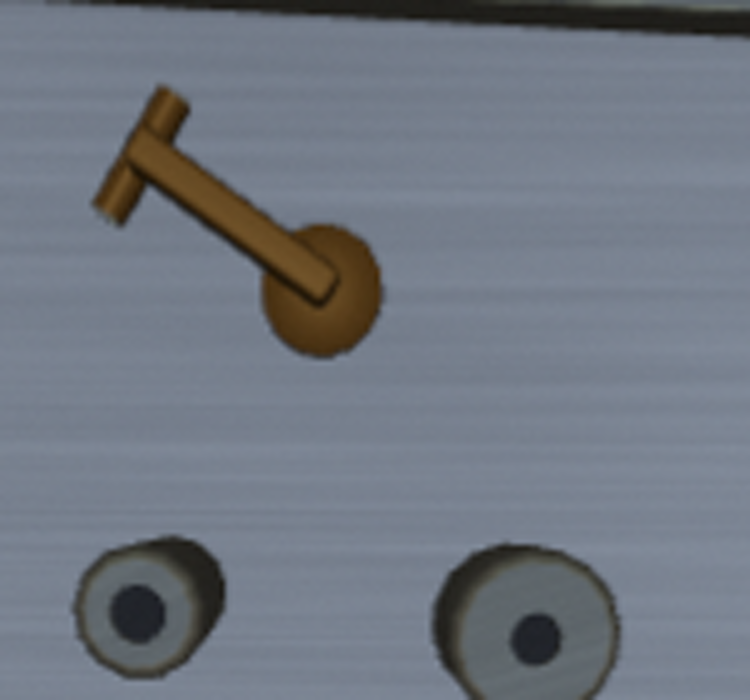

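View pics/w1b.png

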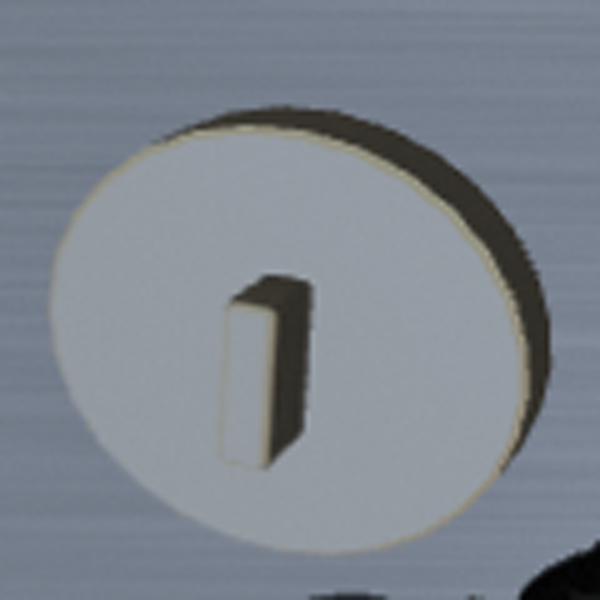

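```bash
python3 - <<'E'
from h import *; import pickle
c=pickle.load(open('pics/w1.pkl','rb')); t=ctrl.camera_info('top'); s=ctrl.camera_info('side')
f=lambda u,v:(u/5+195-.4,v/5-.4); g=lambda u,v:(u/4+90-.4,v/4+130-.4); h=lambda u,v:(u/5+30-.4,v/5+170-.4); sg=lambda u,v:(u/4+160-.4,v/4+130-.4)
print('tall',back(c,f(138,612),.085),back(t,g(493,238),.085),back(s,sg(308,240),.085))
print('short',back(c,f(535,638),.055),back(t,g(629,253),.055),back(s,sg(405,230),.055))
a=back(c,[f(140,142),f(325,290),],.022); print('key arm',a); d=a[0]-a[1]; print(np.arctan2(d[1],d[0]))
print('cup',back(c,f(322,290),.010),back(t,g(555,150),.01)); print('tube',back(c,f(141,155),.012))
r=back(c,[h(229,303),h(274,310),h(266,467),h(219,458)],.041); print('ridge',r,r.mean(0))
E
```

```text
tall [[0.55584475 0.07017784 0.085     ]] [[0.55523658 0.07342159 0.085     ]] [[0.55296098 0.07427631 0.085     ]]
short [[ 0.54856622 -0.0163047   0.055     ]] [[ 0.54822221 -0.01306963  0.055     ]] [[ 0.54702563 -0.01275429  0.055     ]]
key arm [[0.65500189 0.07393686 0.022     ]
 [0.62462056 0.03178558 0.022     ]]
0.9462670513219834
cup [[0.62609139 0.03242569 0.01      ]] [[0.62502729 0.03540187 0.01      ]]
tube [[0.65433964 0.07482293 0.012     ]]
ridge [[0.41291417 0.27155104 0.041     ]
 [0.41098633 0.26010411 0.041     ]
 [0.3643399  0.26986823 0.041     ]
 [0.36702345 0.28213412 0.041     ]] [0.38881596 0.27091438 0.041     ]
```

Call:
send_rows --series '[{"tx": 2.7, "ty": -1.8, "tz": 5, "wx": 0, "wy": 0, "wz": 0, "jaw": 0.3}, {"tx": 2.7, "ty": -1.8, "tz": 6, "wx": 0, "wy": 0, "wz": 0, "jaw": 0.3}, {"tx": 0, "ty": 0, "tz": 0, "wx": 0, "wy": 0, "wz": 0, "jaw": 0.3}, {"tx": 0, "ty": 0, "tz": 0, "wx": 0, "wy": 0, "wz": 0, "jaw": 0.3}]'

```text
t: 2.33
tool_pos: [0.5564, 0.0678, 0.163]
tool_rot: [-3.139, 0.003, -0.009]
contact_force: [0.8, 0.2, 0.3]
opening: 0.0597
```

```bash
python3 snap.py w2
```

```text
[0.5559 0.0678 0.1627] [-3.1395  0.0035 -0.008 ] [ 0.002 -0.018  0.002  0.002  0.     0.002] 2.375
```

View pics/w2.png

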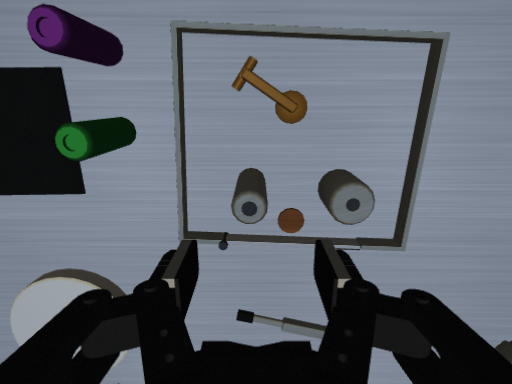

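```bash
cat >> h.py <<'E'
def circ(c,x,y,z,r): 
    a=np.linspace(0,2*np.pi,73); return proj(c,np.c_[x+r*np.cos(a),y+r*np.sin(a),0*a+z])
def overlay(fn,c,curves,box,k,out):
    x0,y0,x1,y1=box; im=cv2.imread(fn)[y0:y1,x0:x1]; im=cv2.resize(im,None,fx=k,fy=k,interpolation=cv2.INTER_CUBIC)
    for pts,col in curves: cv2.polylines(im,[np.round(((pts-[x0,y0]+.5)*k-.5)*8).astype(int)],False,col,1,cv2.LINE_AA,3)
    cv2.imwrite(out,im)
def cyl(c,x,y,r,h,col=(0,0,255)): return [(circ(c,x,y,0,r),col),(circ(c,x,y,h,r),col)]
E
python3 - <<'E'
from h import *; import pickle
c=pickle.load(open('pics/w2.pkl','rb'))
print(back(c,(249,208),.085),back(c,(353,204.5),.055))
C=cyl(c,.556,.0715,.014,.085)+cyl(c,.5485,-.015,.02,.055)
overlay('pics/w2.png',c,C,(215,150,395,250),4.4,'pics/w2o.png')
E
```

```text
[[0.55612993 0.07028357 0.085     ]] [[ 0.54836995 -0.01685961  0.055     ]]
```

View pics/w2o.png

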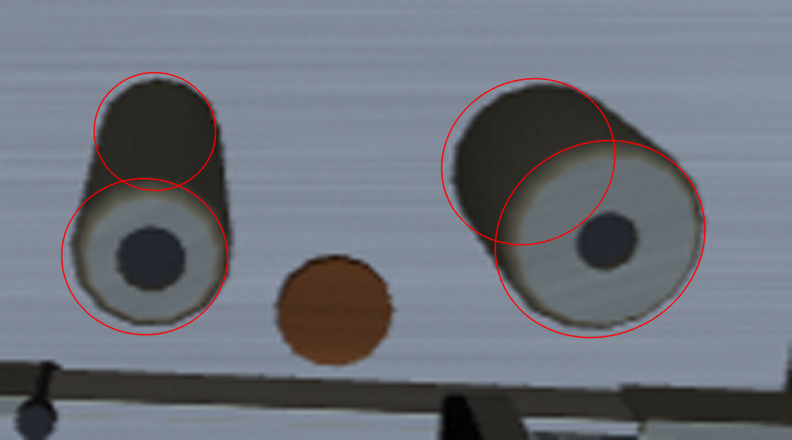

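```bash
python3 -c "
from h import *
plan([.556,.0705,.038],0,4.2)"
```

```text
0 tx -0.02 ty -0.08 tz 4.16 wx -0.001 wy -0.002 wz -0.001
 1 tx -0.01 ty -0.08 tz 4.16 wx -0.001 wy -0.002 wz -0.001
 2 tx -0.00 ty -0.09 tz 4.16 wx -0.001 wy -0.002 wz -0.001
at [0.5559 0.0678 0.1627] yaw -0.0022 open 0.0599 F [-1.1 -0.1 -0.5] t 2.375
```

Call:
send_rows --series '[{"tx": 0, "ty": -0.27, "tz": 2, "wx": -0.002, "wy": -0.005, "wz": -0.002, "jaw": 0.3}, {"tx": 0, "ty": 0, "tz": 2, "wx": 0, "wy": 0, "wz": 0, "jaw": 0.3}, {"tx": 0, "ty": 0, "tz": 0, "wx": 0, "wy": 0, "wz": 0, "jaw": 0.3}]'

```text
t: 2.75
tool_pos: [0.5571, 0.0693, 0.1242]
tool_rot: [3.141, -0.003, 0.01]
contact_force: [-0.3, 0.1, 0.7]
opening: 0.0596
```

```bash
python3 -c "
from h import *
plan([.556,.0705,.038],0,4.2)"
```

```text
0 tx -0.05 ty -0.04 tz 2.87 wx 0.000 wy -0.002 wz -0.001
 1 tx -0.05 ty -0.04 tz 2.87 wx 0.000 wy -0.002 wz -0.001
 2 tx -0.04 ty -0.04 tz 2.87 wx 0.000 wy -0.002 wz -0.001
at [0.5571 0.0693 0.1242] yaw -0.002 open 0.0596 F [-0.3  0.1  0.7] t 2.75
```

Call:
send_rows --series '[{"tx": -0.06, "ty": -0.1, "tz": 2.8, "wx": 0, "wy": -0.006, "wz": -0.002, "jaw": 0.3}, {"tx": -0.03, "ty": -0.02, "tz": 2.8, "wx": 0, "wy": 0, "wz": 0, "jaw": 0.3}, {"tx": -0.03, "ty": 0, "tz": 2.8, "wx": 0, "wy": 0, "wz": 0, "jaw": 0.3}, {"tx": 0, "ty": 0, "tz": 0, "wx": 0, "wy": 0, "wz": 0, "jaw": 0.3}, {"tx": 0, "ty": 0, "tz": 0, "wx": 0, "wy": 0, "wz": 0, "jaw": 0.3}]'

```text
t: 3.38
tool_pos: [0.5589, 0.0704, 0.0419]
tool_rot: [3.141, 0.0, 0.011]
contact_force: [-0.1, -0.0, -0.2]
opening: 0.0596
```

```bash
python3 -c "
from h import *
plan([.556,.0705,.038],0,4.2)"; python3 snap.py w3
```

```text
0 tx -0.30 ty -0.01 tz 0.39 wx 0.000 wy -0.007 wz 0.000
at [0.5589 0.0704 0.0419] yaw 0.0002 open 0.0596 F [-0.1 -0.  -0.2] t 3.375
[0.5587 0.0704 0.0418] [3.1411e+00 4.0000e-04 1.0900e-02] [ 0.001 -0.006  0.003 -0.001 -0.001 -0.   ] 3.425
```

View pics/w3.png

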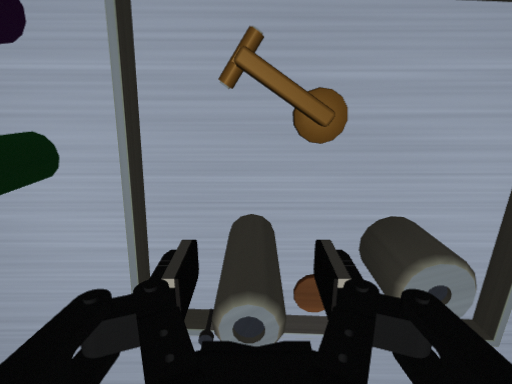

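```bash
python3 - <<'E'
from h import *; import pickle
c=pickle.load(open('pics/w3.pkl','rb'))
print(back(c,(249,329),.085),back(c,(440,294),.055))
for y in (.0705,.072): overlay('pics/w3.png',c,cyl(c,.556,y,.014,.085),(180,180,330,360),4,'pics/w3o%d.png'%(y*1e4))
E
```

```text
[[0.55644515 0.07025759 0.085     ]] [[ 0.54975056 -0.01686853  0.055     ]]
```

View pics/w3o720.png

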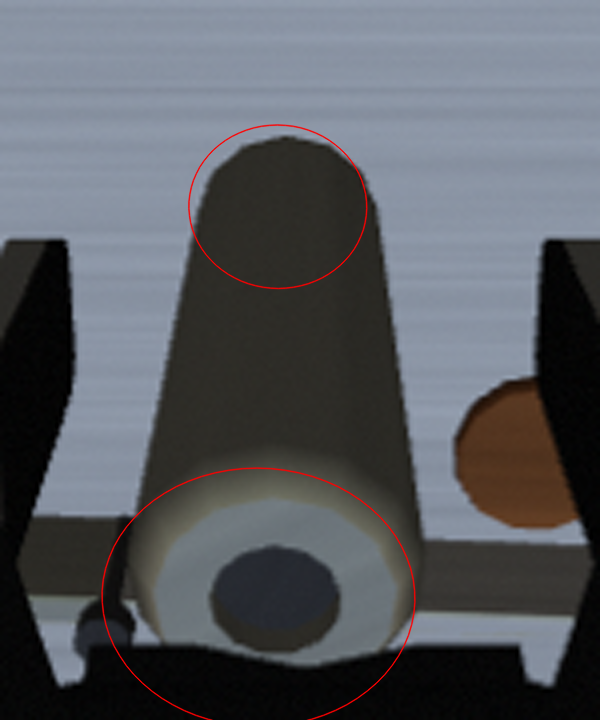

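Call:
send_rows --series '[{"tx": -0.26, "ty": 0, "tz": 0.3, "wx": 0, "wy": -0.005, "wz": 0, "jaw": 0.45}, {"tx": 0, "ty": 0, "tz": 0, "wx": 0, "wy": 0, "wz": 0, "jaw": 0.55}, {"tx": 0, "ty": 0, "tz": 0, "wx": 0, "wy": 0, "wz": 0, "jaw": 0.62}]' --squeeze 30

```text
t: 3.8
tool_pos: [0.5579, 0.0706, 0.0416]
tool_rot: [3.141, 0.001, 0.01]
contact_force: [-0.6, 0.1, -0.7]
opening: 0.0328
```

Call:
send_rows --series '[{"tx": 0, "ty": 0, "tz": 0, "wx": 0, "wy": 0, "wz": 0, "jaw": 0.66}, {"tx": 0, "ty": 0, "tz": 0, "wx": 0, "wy": 0, "wz": 0, "jaw": 0.75}, {"tx": 0, "ty": 0, "tz": 0, "wx": 0, "wy": 0, "wz": 0, "jaw": 0.85}, {"tx": 0, "ty": 0, "tz": 0, "wx": 0, "wy": 0, "wz": 0, "jaw": 0.85}]'

```text
t: 4.3
tool_pos: [0.5581, 0.0707, 0.0419]
tool_rot: [3.141, 0.001, 0.011]
contact_force: [-0.3, 0.3, 0.9]
opening: 0.0277
```

```bash
python3 -c "
from h import *
plan([.556,.0705,.038],0,4.2)"; python3 snap.py w4
```

```text
0 tx -0.21 ty 0.02 tz 0.39 wx 0.000 wy -0.007 wz 0.000
at [0.5581 0.0707 0.0419] yaw 0.0004 open 0.0277 F [-0.3  0.3  0.9] t 4.3
[0.5581 0.0706 0.0419] [3.1413e+00 6.0000e-04 1.1100e-02] [ 0.001 -0.    -0.    -0.001  0.002  0.   ] 4.35
```

View pics/w4.png

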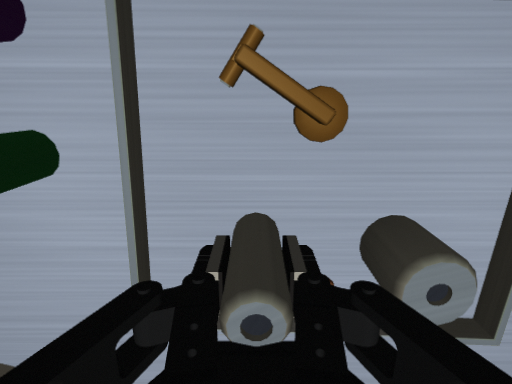

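```bash
python3 - <<'E'
from h import *; import pickle
for n,uv in (('w3',(248.8,329)),('w4',(256,327))):
    print(back(pickle.load(open(f'pics/{n}.pkl','rb')),uv,.085))
g=lambda i:cv2.imread(f'pics/{i}.png')[225:362,180:330]
cv2.imwrite('pics/w34.png',cv2.resize(np.hstack([g('w3'),g('w4')]),None,fx=2.6,fy=2.6,interpolation=cv2.INTER_CUBIC))
E
```

```text
[[0.55644517 0.07032917 0.085     ]]
[[0.55645937 0.0679341  0.085     ]]
```

View pics/w34.png

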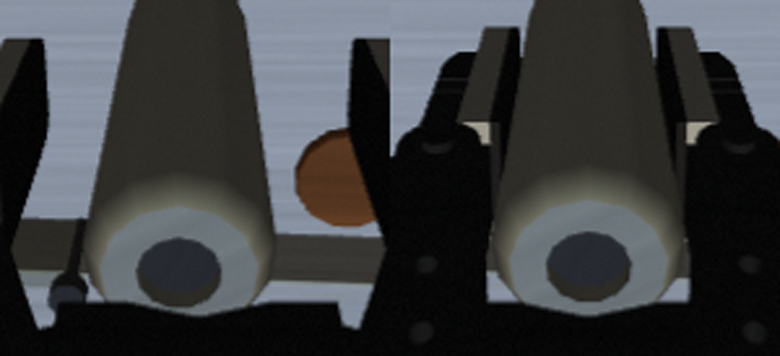

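```bash
python3 - <<'E'
from h import *; import pickle
t=ctrl.camera_info('top'); g=lambda u,v:(u/4+90-.4,v/4+130-.4)
m=back(t,[g(27,108),g(248,103),g(248,275),g(26,282)],.002); print(m.round(4),m.mean(0))
print('green top',back(t,g(300,162),.085),'purple',back(t,g(295,52),.085))
c=back(t,[g(405,54),g(737,63),g(730,348),g(396,340)],.02);print('corral',c.round(4))
E
```

```text
[[0.6596 0.396  0.002 ]
 [0.6615 0.2456 0.002 ]
 [0.5428 0.2445 0.002 ]
 [0.5399 0.3939 0.002 ]] [0.60093011 0.32002393 0.002     ]
green top [[0.60524691 0.19509381 0.085     ]] purple [[0.67638142 0.19872197 0.085     ]]
corral [[ 0.6903  0.1362  0.02  ]
 [ 0.6821 -0.0895  0.02  ]
 [ 0.4875 -0.0806  0.02  ]
 [ 0.496   0.1423  0.02  ]]
```

Call:
send_rows --series '[{"tx": 0, "ty": 0, "tz": -0.5, "wx": 0, "wy": 0, "wz": 0, "jaw": 0.85}, {"tx": 0, "ty": 0, "tz": -2, "wx": 0, "wy": 0, "wz": 0, "jaw": 0.85}, {"tx": 0, "ty": 0, "tz": -4, "wx": 0, "wy": 0, "wz": 0, "jaw": 0.85}, {"tx": 0, "ty": 0, "tz": -5, "wx": 0, "wy": 0, "wz": 0, "jaw": 0.85}, {"tx": 0, "ty": 0, "tz": 0, "wx": 0, "wy": 0, "wz": 0, "jaw": 0.85}]'

```text
t: 4.97
tool_pos: [0.5568, 0.0704, 0.1632]
tool_rot: [3.141, 0.001, 0.011]
contact_force: [0.4, -0.1, -2.3]
opening: 0.0272
```

```bash
python3 snap.py w5;python3 -c "
from h import *
plan([.62,.345,.162],0,4.5)"
```

```text
[0.5551 0.0704 0.1602] [3.1409e+00 5.0000e-04 2.6000e-03] [ 0.001  0.042  0.061 -0.001 -0.008  0.001] 5.025
 0 tx 0.93 ty -3.92 tz -0.03 wx 0.000 wy -0.000 wz 0.000
 1 tx 0.93 ty -3.92 tz -0.03 wx 0.000 wy -0.000 wz 0.000
 2 tx 0.93 ty -3.92 tz -0.03 wx 0.000 wy -0.000 wz 0.000
 3 tx 0.93 ty -3.92 tz -0.03 wx 0.000 wy -0.000 wz 0.000
 4 tx 0.93 ty -3.92 tz -0.03 wx 0.000 wy -0.000 wz 0.000
 5 tx 0.93 ty -3.92 tz -0.03 wx 0.000 wy -0.000 wz 0.000
 6 tx 0.93 ty -3.92 tz -0.03 wx 0.000 wy -0.000 wz 0.000
at [0.5551 0.0704 0.1602] yaw 0.0003 open 0.0277 F [ 0.2 -0.3 -2.4] t 5.025
```

View pics/w5.png

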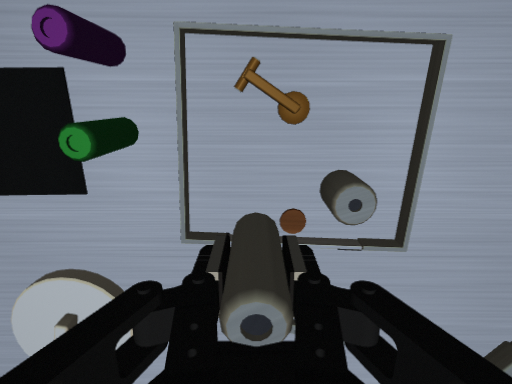

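Call:
send_rows --series '[{"tx": 0.9, "ty": -3.9, "tz": 0, "wx": 0, "wy": 0, "wz": 0, "jaw": 0.85}, {"tx": 0.9, "ty": -3.9, "tz": 0, "wx": 0, "wy": 0, "wz": 0, "jaw": 0.85}, {"tx": 0.9, "ty": -3.9, "tz": 0, "wx": 0, "wy": 0, "wz": 0, "jaw": 0.85}, {"tx": 0.9, "ty": -3.9, "tz": 0, "wx": 0, "wy": 0, "wz": 0, "jaw": 0.85}, {"tx": 0.9, "ty": -3.9, "tz": 0, "wx": 0, "wy": 0, "wz": 0, "jaw": 0.85}]'

```text
t: 5.65
tool_pos: [0.5968, 0.267, 0.1531]
tool_rot: [3.137, -0.008, -0.016]
contact_force: [0.8, -0.7, -2.0]
opening: 0.0275
```

Call:
send_rows --series '[{"tx": 0.9, "ty": -3.9, "tz": 0, "wx": 0, "wy": 0, "wz": 0, "jaw": 0.85}, {"tx": 0.9, "ty": -3.9, "tz": 0, "wx": 0, "wy": 0, "wz": 0, "jaw": 0.85}, {"tx": 0, "ty": 0, "tz": 0, "wx": 0, "wy": 0, "wz": 0, "jaw": 0.85}]'

```text
t: 6.02
tool_pos: [0.6123, 0.3486, 0.1465]
tool_rot: [3.133, -0.003, -0.03]
contact_force: [-0.4, -0.0, -2.9]
opening: 0.0271
```

```bash
python3 -c "
from h import *
plan([.62,.345,.050],0,4)"
```

```text
0 tx 0.32 ty 0.09 tz 3.21 wx 0.003 wy 0.006 wz -0.001
 1 tx 0.30 ty 0.10 tz 3.21 wx 0.003 wy 0.006 wz -0.001
 2 tx 0.28 ty 0.11 tz 3.21 wx 0.003 wy 0.006 wz -0.001
at [0.6123 0.3486 0.1465] yaw -0.0023 open 0.0271 F [-0.4 -0.  -2.9] t 6.025
```

Call:
send_rows --series '[{"tx": 0.4, "ty": 0.1, "tz": 2.5, "wx": 0.008, "wy": 0.018, "wz": -0.003, "jaw": 0.85}, {"tx": 0.3, "ty": 0.1, "tz": 3, "wx": 0, "wy": 0, "wz": 0, "jaw": 0.85}, {"tx": 0.2, "ty": 0.1, "tz": 3, "wx": 0, "wy": 0, "wz": 0, "jaw": 0.85}, {"tx": 0, "ty": 0, "tz": 0, "wx": 0, "wy": 0, "wz": 0, "jaw": 0.85}]'

```text
t: 6.52
tool_pos: [0.6173, 0.3413, 0.0544]
tool_rot: [3.136, 0.001, -0.014]
contact_force: [-0.8, 0.1, -1.5]
opening: 0.0276
```

```bash
python3 -c "
from h import *
plan([.62,.345,.0435],0,4)"; python3 snap.py w6
```

```text
0 tx 0.28 ty -0.37 tz 1.08 wx 0.006 wy 0.009 wz 0.000
at [0.6173 0.3413 0.0544] yaw 0.0003 open 0.0276 F [-0.8  0.1 -1.5] t 6.525
[0.6186 0.342  0.0566] [ 3.1374e+00  6.0000e-04 -9.0000e-03] [ 0.007 -0.029 -0.046  0.002 -0.005  0.002] 6.575
```

View pics/w6.png

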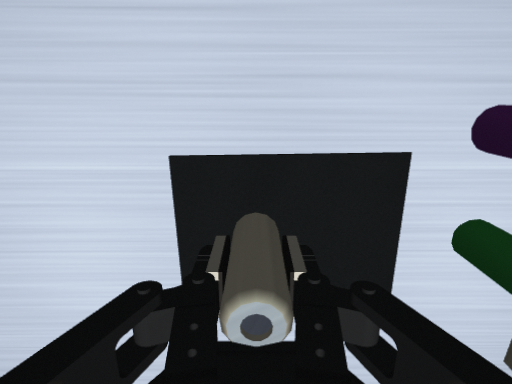

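Call:
send_rows --series '[{"tx": 0, "ty": 0, "tz": 0.8, "wx": 0.004, "wy": 0.012, "wz": 0, "jaw": 0.85}, {"tx": 0, "ty": 0, "tz": 0, "wx": 0, "wy": 0, "wz": 0, "jaw": 0.85}, {"tx": 0, "ty": 0, "tz": 0, "wx": 0, "wy": 0, "wz": 0, "jaw": 0.85}]'

```text
t: 6.95
tool_pos: [0.6205, 0.3423, 0.0524]
tool_rot: [-3.139, -0.0, -0.02]
contact_force: [0.6, 0.1, -1.4]
opening: 0.0268
```

```bash
python3 -c "
from h import *
plan([.62,.345,.0435],0,4)"
```

```text
0 tx -0.06 ty -0.27 tz 0.89 wx -0.002 wy -0.012 wz 0.000
at [0.6205 0.3423 0.0524] yaw 0.0 open 0.0268 F [ 0.6  0.1 -1.4] t 6.95
```

Call:
send_rows --series '[{"tx": 0, "ty": 0, "tz": 0.7, "wx": 0, "wy": -0.006, "wz": 0, "jaw": 0.85}, {"tx": 0, "ty": 0, "tz": 0, "wx": 0, "wy": 0, "wz": 0, "jaw": 0.85}, {"tx": 0, "ty": 0, "tz": 0, "wx": 0, "wy": 0, "wz": 0, "jaw": 0.85}]'

```text
t: 7.32
tool_pos: [0.6214, 0.3428, 0.0464]
tool_rot: [-3.138, -0.0, -0.013]
contact_force: [0.3, 0.0, -1.5]
opening: 0.0269
```

Call:
send_rows --series '[{"tx": 0, "ty": 0, "tz": 0.2, "wx": 0, "wy": 0, "wz": 0, "jaw": 0.85}, {"tx": 0, "ty": 0, "tz": 0, "wx": 0, "wy": 0, "wz": 0, "jaw": 0.85}]'

```text
t: 7.58
tool_pos: [0.6213, 0.3428, 0.0442]
tool_rot: [-3.139, -0.0, -0.012]
contact_force: [-1.0, -0.2, -3.2]
opening: 0.0274
```

Call:
send_rows --series '[{"tx": 0, "ty": 0, "tz": 0.04, "wx": 0, "wy": 0, "wz": 0, "jaw": 0.85}, {"tx": 0, "ty": 0, "tz": 0, "wx": 0, "wy": 0, "wz": 0, "jaw": 0.64}, {"tx": 0, "ty": 0, "tz": 0, "wx": 0, "wy": 0, "wz": 0, "jaw": 0.55}, {"tx": 0, "ty": 0, "tz": 0, "wx": 0, "wy": 0, "wz": 0, "jaw": 0.45}]'

```text
t: 8.07
tool_pos: [0.6224, 0.3433, 0.0454]
tool_rot: [-3.137, -0.0, -0.016]
contact_force: [0.1, 0.8, 0.6]
opening: 0.0475
```

```bash
python3 snap.py w7
```

```text
[0.6224 0.3433 0.0454] [-3.1375e+00 -5.0000e-04 -1.6200e-02] [ 0.    -0.001  0.     0.002  0.001 -0.   ] 8.125
```

View pics/w7.png

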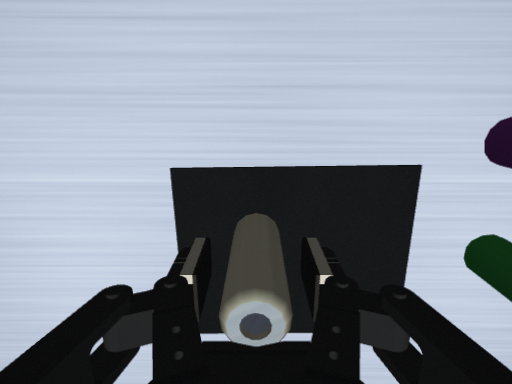

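Call:
send_rows --series '[{"tx": 0, "ty": 0, "tz": -3, "wx": 0, "wy": 0, "wz": 0, "jaw": 0.3}, {"tx": 0, "ty": 0, "tz": -4, "wx": 0, "wy": 0, "wz": 0, "jaw": 0.3}, {"tx": 0, "ty": 0, "tz": -5, "wx": 0, "wy": 0, "wz": 0, "jaw": 0.3}, {"tx": 0, "ty": 3, "tz": -2, "wx": 0, "wy": 0, "wz": 0, "jaw": 0.2}]'

```text
t: 8.62
tool_pos: [0.6192, 0.313, 0.186]
tool_rot: [-3.14, -0.004, -0.008]
contact_force: [0.0, -0.6, -0.6]
opening: 0.0686
```

```bash
python3 -c "
from h import *
plan([.549,-.0142,.13],0,5.5)"
```

```text
0 tx -1.02 ty 4.67 tz 0.79 wx -0.000 wy -0.001 wz 0.000
 1 tx -1.02 ty 4.67 tz 0.79 wx -0.000 wy -0.001 wz 0.000
 2 tx -1.02 ty 4.67 tz 0.79 wx -0.000 wy -0.001 wz 0.000
 3 tx -1.01 ty 4.67 tz 0.79 wx -0.000 wy -0.001 wz 0.000
 4 tx -1.01 ty 4.67 tz 0.79 wx -0.000 wy -0.001 wz 0.000
 5 tx -1.01 ty 4.67 tz 0.80 wx -0.000 wy -0.001 wz 0.000
 6 tx -1.01 ty 4.67 tz 0.80 wx -0.000 wy -0.001 wz 0.000
at [0.6192 0.313  0.186 ] yaw 0.0026 open 0.0686 F [ 0.  -0.6 -0.6] t 8.625
```

Call:
send_rows --series '[{"tx": -1, "ty": 4.7, "tz": 0, "wx": 0, "wy": 0, "wz": 0, "jaw": 0.2}, {"tx": -1, "ty": 4.7, "tz": 0, "wx": 0, "wy": 0, "wz": 0, "jaw": 0.2}, {"tx": -1, "ty": 4.7, "tz": 0, "wx": 0, "wy": 0, "wz": 0, "jaw": 0.2}, {"tx": -1, "ty": 4.7, "tz": 0, "wx": 0, "wy": 0, "wz": 0, "jaw": 0.2}, {"tx": -1, "ty": 4.7, "tz": 0.5, "wx": 0, "wy": 0, "wz": 0, "jaw": 0.2}]'

```text
t: 9.25
tool_pos: [0.5714, 0.0731, 0.1859]
tool_rot: [-3.138, -0.01, -0.026]
contact_force: [-0.3, -0.1, -0.3]
opening: 0.0684
```

Call:
send_rows --series '[{"tx": -1, "ty": 4.7, "tz": 2, "wx": 0, "wy": 0, "wz": 0, "jaw": 0.2}, {"tx": -1, "ty": 4.6, "tz": 2.5, "wx": 0, "wy": 0, "wz": 0, "jaw": 0.2}, {"tx": 0, "ty": 0, "tz": 0, "wx": 0, "wy": 0, "wz": 0, "jaw": 0.2}, {"tx": 0, "ty": 0, "tz": 0, "wx": 0, "wy": 0, "wz": 0, "jaw": 0.2}]'

```text
t: 9.75
tool_pos: [0.5521, -0.0252, 0.141]
tool_rot: [-3.138, -0.003, -0.033]
contact_force: [0.4, 0.4, 0.2]
opening: 0.0682
```

```bash
python3 snap.py w8; python3 -c "
from h import *
plan([.549,-.0142,.09],0,5.5)"
```

```text
[ 0.552  -0.025   0.1408] [-3.1384 -0.004  -0.0317] [ 0.019  0.001 -0.003 -0.001  0.     0.   ] 9.8
 0 tx -0.40 ty -1.06 tz 5.07 wx -0.003 wy -0.020 wz 0.003
at [ 0.552  -0.025   0.1408] yaw 0.0025 open 0.0683 F [-0.2  0.2 -0.5] t 9.8
```

View pics/w8.png

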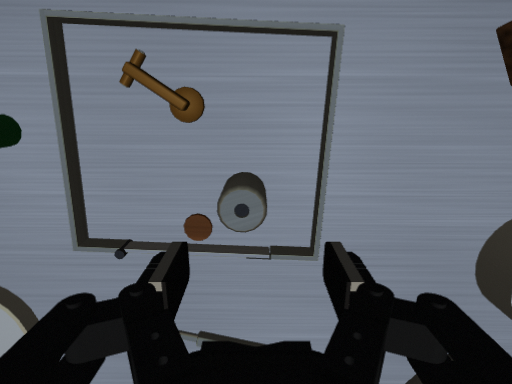

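```bash
python3 - <<'E'
from h import *; import pickle
c=pickle.load(open('pics/w8.pkl','rb')); print(back(c,(241.7,211),.055))
E
```

```text
[[ 0.54784017 -0.01680935  0.055     ]]
```

Call:
send_rows --series '[{"tx": -0.4, "ty": -1.1, "tz": 2, "wx": -0.003, "wy": -0.02, "wz": 0.003, "jaw": 0.2}, {"tx": 0, "ty": 0, "tz": 3, "wx": 0, "wy": 0, "wz": 0, "jaw": 0.2}, {"tx": 0, "ty": 0, "tz": 0, "wx": 0, "wy": 0, "wz": 0, "jaw": 0.2}, {"tx": 0, "ty": 0, "tz": 0, "wx": 0, "wy": 0, "wz": 0, "jaw": 0.2}]'

```text
t: 10.3
tool_pos: [0.5495, -0.0084, 0.0897]
tool_rot: [-3.141, -0.008, -0.001]
contact_force: [0.0, -0.3, 0.5]
opening: 0.0682
```

```bash
python3 snap.py w9; python3 -c "
from h import *
plan([.549,-.0142,.034],0,5.5)"
```

```text
[ 0.5492 -0.0085  0.0895] [-3.141e+00 -7.800e-03  2.000e-04] [-0.009 -0.008 -0.    -0.003  0.    -0.003] 10.35
 0 tx -0.01 ty 0.29 tz 2.77 wx -0.000 wy 0.000 wz 0.002
 1 tx -0.01 ty 0.29 tz 2.77 wx -0.000 wy 0.000 wz 0.002
at [ 0.5492 -0.0085  0.0895] yaw 0.005 open 0.0681 F [-0.6 -0.2 -0.3] t 10.35
```

View pics/w9.png

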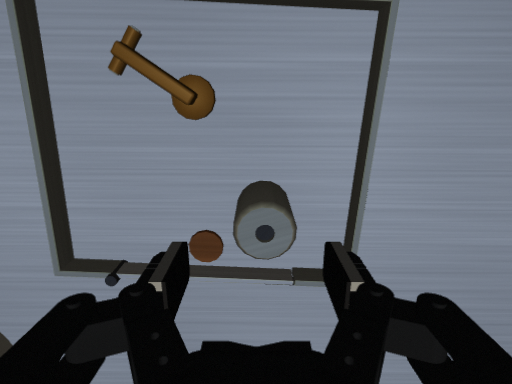

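Call:
send_rows --series '[{"tx": 0, "ty": 0.5, "tz": 1, "wx": 0, "wy": 0, "wz": 0.004, "jaw": 0.2}, {"tx": 0, "ty": 0, "tz": 2, "wx": 0, "wy": 0, "wz": 0, "jaw": 0.2}, {"tx": 0, "ty": 0, "tz": 2.2, "wx": 0, "wy": 0, "wz": 0, "jaw": 0.2}, {"tx": 0, "ty": 0, "tz": 0, "wx": 0, "wy": 0, "wz": 0, "jaw": 0.2}, {"tx": 0, "ty": 0, "tz": 0, "wx": 0, "wy": 0, "wz": 0, "jaw": 0.2}]'

```text
t: 10.98
tool_pos: [0.5522, -0.015, 0.0393]
tool_rot: [3.141, -0.0, 0.011]
contact_force: [-0.5, -1.1, 0.3]
opening: 0.0684
```

```bash
python3 snap.py w10; python3 -c "
from h import *
plan([.549,-.0142,.034],0,5.5)"
```

```text
[ 0.552  -0.0149  0.0392] [ 3.1406e+00 -3.0000e-04  1.0300e-02] [ 0.004 -0.006  0.     0.002  0.001  0.   ] 11.025
 0 tx -0.30 ty -0.07 tz 0.52 wx 0.001 wy -0.007 wz -0.000
at [ 0.552  -0.0149  0.0392] yaw -0.0002 open 0.0684 F [-0.7 -0.   0.5] t 11.025
```

View pics/w10.png

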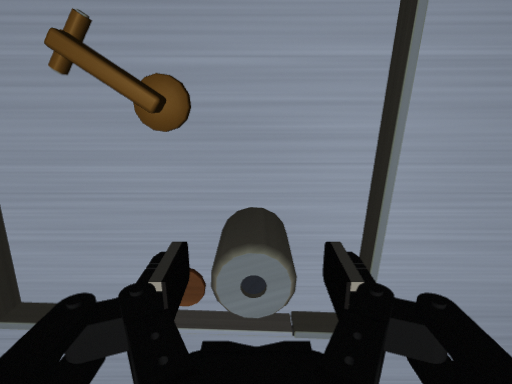

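Call:
send_rows --series '[{"tx": -0.3, "ty": -0.12, "tz": 0.5, "wx": 0, "wy": 0, "wz": 0, "jaw": 0.2}, {"tx": 0, "ty": 0, "tz": 0, "wx": 0, "wy": 0, "wz": 0, "jaw": 0.35}, {"tx": 0, "ty": 0, "tz": 0, "wx": 0, "wy": 0, "wz": 0, "jaw": 0.45}]'

```text
t: 11.4
tool_pos: [0.55, -0.0139, 0.0358]
tool_rot: [3.14, -0.0, 0.015]
contact_force: [0.1, -0.3, 0.1]
opening: 0.047
```

```bash
python3 snap.py w11
```

```text
[ 0.55   -0.0139  0.0357] [ 3.1401e+00 -4.0000e-04  1.5000e-02] [-0.001  0.004  0.001  0.001 -0.     0.001] 11.45
```

Call:
send_rows --series '[{"tx": 0, "ty": 0, "tz": 0, "wx": 0, "wy": 0, "wz": 0, "jaw": 0.52}, {"tx": 0, "ty": 0, "tz": 0, "wx": 0, "wy": 0, "wz": 0, "jaw": 0.6}, {"tx": 0, "ty": 0, "tz": 0, "wx": 0, "wy": 0, "wz": 0, "jaw": 0.75}, {"tx": 0, "ty": 0, "tz": 0, "wx": 0, "wy": 0, "wz": 0, "jaw": 0.75}]' --squeeze 35

```text
t: 11.95
tool_pos: [0.5503, -0.0138, 0.036]
tool_rot: [3.14, -0.0, 0.016]
contact_force: [0.0, -0.1, 0.9]
opening: 0.0388
```

```bash
python3 snap.py w12; python3 - <<'E'
from h import *
g=lambda i:cv2.imread(f'pics/{i}.png')[200:362,180:330]
cv2.imwrite('pics/w1112.png',cv2.resize(np.hstack([g('w11'),g('w12')]),None,fx=2.6,fy=2.6,interpolation=cv2.INTER_CUBIC))
E
```

```text
[ 0.5503 -0.0138  0.0361] [ 3.1401e+00 -3.0000e-04  1.6100e-02] [-0.001  0.001 -0.    -0.     0.001 -0.   ] 12.0
```

View pics/w1112.png

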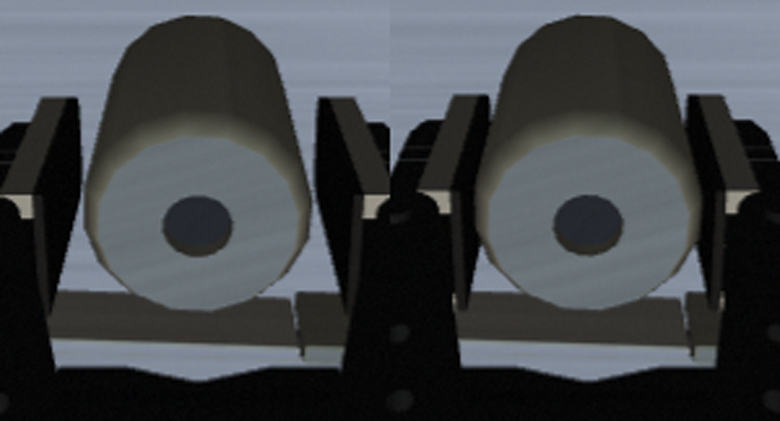

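Call:
send_rows --series '[{"tx": 0, "ty": 0, "tz": -0.5, "wx": 0, "wy": 0, "wz": 0, "jaw": 0.75}, {"tx": 0, "ty": 0, "tz": -3, "wx": 0, "wy": 0, "wz": 0, "jaw": 0.75}, {"tx": 0, "ty": 0, "tz": -5, "wx": 0, "wy": 0, "wz": 0, "jaw": 0.75}, {"tx": 0, "ty": -1, "tz": -5, "wx": 0, "wy": 0, "wz": 0, "jaw": 0.75}, {"tx": 0, "ty": -3, "tz": 0, "wx": 0, "wy": 0, "wz": 0, "jaw": 0.75}]'

```text
t: 12.62
tool_pos: [0.5464, 0.0261, 0.1721]
tool_rot: [3.141, -0.005, 0.004]
contact_force: [-0.0, 0.8, -3.0]
opening: 0.0389
```

```bash
python3 -c "
from h import *
plan([.575,.285,.165],0,4.7)"
```

```text
0 tx 0.46 ty -4.32 tz 0.12 wx 0.000 wy -0.000 wz -0.001
 1 tx 0.47 ty -4.32 tz 0.12 wx 0.000 wy -0.000 wz -0.001
 2 tx 0.47 ty -4.32 tz 0.12 wx 0.000 wy -0.000 wz -0.001
 3 tx 0.47 ty -4.32 tz 0.12 wx 0.000 wy -0.000 wz -0.001
 4 tx 0.47 ty -4.31 tz 0.12 wx 0.000 wy -0.000 wz -0.001
 5 tx 0.47 ty -4.31 tz 0.12 wx 0.000 wy -0.000 wz -0.001
at [0.5464 0.0261 0.1721] yaw -0.0033 open 0.0389 F [-0.   0.8 -3. ] t 12.625
```

Call:
send_rows --series '[{"tx": 0.5, "ty": -4.3, "tz": -0.2, "wx": 0, "wy": 0, "wz": 0, "jaw": 0.75}, {"tx": 0.5, "ty": -4.3, "tz": -0.2, "wx": 0, "wy": 0, "wz": 0, "jaw": 0.75}, {"tx": 0.5, "ty": -4.3, "tz": -0.2, "wx": 0, "wy": 0, "wz": 0, "jaw": 0.75}, {"tx": 0.5, "ty": -4.3, "tz": -0.2, "wx": 0, "wy": 0, "wz": 0, "jaw": 0.75}, {"tx": 0.5, "ty": -4.3, "tz": -0.2, "wx": 0, "wy": 0, "wz": 0, "jaw": 0.75}]'

```text
t: 13.25
tool_pos: [0.5709, 0.2459, 0.1816]
tool_rot: [3.14, -0.01, 0.002]
contact_force: [0.2, 0.3, -3.4]
opening: 0.039
```

Call:
send_rows --series '[{"tx": 0.5, "ty": -3.4, "tz": 0, "wx": 0, "wy": 0, "wz": 0, "jaw": 0.75}, {"tx": 0, "ty": 0, "tz": 0, "wx": 0, "wy": 0, "wz": 0, "jaw": 0.75}, {"tx": 0, "ty": 0, "tz": 0, "wx": 0, "wy": 0, "wz": 0, "jaw": 0.75}]'

```text
t: 13.62
tool_pos: [0.5746, 0.283, 0.1799]
tool_rot: [3.138, -0.004, -0.003]
contact_force: [0.0, 0.3, -1.9]
opening: 0.0388
```

```bash
python3 -c "
from h import *
plan([.575,.285,.048],0,4.7)"; python3 snap.py w13
```

```text
0 tx 0.02 ty -0.08 tz 4.40 wx 0.001 wy 0.001 wz -0.001
 1 tx 0.02 ty -0.08 tz 4.40 wx 0.001 wy 0.001 wz -0.001
 2 tx 0.01 ty -0.07 tz 4.40 wx 0.001 wy 0.001 wz -0.001
at [0.5746 0.283  0.1799] yaw -0.0024 open 0.0388 F [ 0.   0.3 -1.9] t 13.625
[0.5746 0.2829 0.1799] [ 3.1387 -0.0044 -0.0033] [-0.011 -0.007  0.003  0.001 -0.002  0.001] 13.675
```

View pics/w13.png

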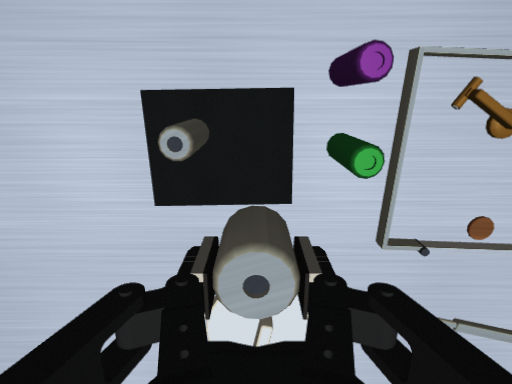

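Call:
send_rows --series '[{"tx": 0.02, "ty": -0.2, "tz": 4, "wx": 0, "wy": 0.008, "wz": -0.002, "jaw": 0.75}, {"tx": 0.02, "ty": 0, "tz": 4, "wx": 0, "wy": 0, "wz": 0, "jaw": 0.75}, {"tx": 0.02, "ty": 0, "tz": 3.5, "wx": 0, "wy": 0, "wz": 0, "jaw": 0.75}, {"tx": 0, "ty": 0, "tz": 0, "wx": 0, "wy": 0, "wz": 0, "jaw": 0.75}, {"tx": 0, "ty": 0, "tz": 0, "wx": 0, "wy": 0, "wz": 0, "jaw": 0.75}]'

```text
t: 14.3
tool_pos: [0.5778, 0.2797, 0.0653]
tool_rot: [3.139, -0.011, 0.016]
contact_force: [0.1, 0.3, -2.0]
opening: 0.0391
```

```bash
python3 -c "
from h import *
plan([.575,.285,.0385],0,4.7)"
```

```text
0 tx -0.31 ty -0.54 tz 2.68 wx 0.003 wy -0.010 wz -0.007
at [0.5778 0.2797 0.0653] yaw -0.0073 open 0.0391 F [ 0.1  0.3 -2. ] t 14.3
```

Call:
send_rows --series '[{"tx": 0, "ty": -0.4, "tz": 1.2, "wx": 0.001, "wy": 0, "wz": -0.006, "jaw": 0.75}, {"tx": 0, "ty": 0, "tz": 1, "wx": 0, "wy": 0, "wz": 0, "jaw": 0.75}, {"tx": 0, "ty": 0, "tz": 0, "wx": 0, "wy": 0, "wz": 0, "jaw": 0.75}, {"tx": 0, "ty": 0, "tz": 0, "wx": 0, "wy": 0, "wz": 0, "jaw": 0.75}]'

```text
t: 14.8
tool_pos: [0.5808, 0.2846, 0.0465]
tool_rot: [-3.141, 0.002, -0.026]
contact_force: [0.5, -0.1, -2.0]
opening: 0.0391
```

```bash
python3 -c "
from h import *
plan([.575,.285,.0382],0,4.7)"
```

```text
0 tx -0.59 ty -0.04 tz 0.82 wx -0.001 wy -0.017 wz -0.001
at [0.5808 0.2846 0.0465] yaw -0.0012 open 0.0391 F [ 0.5 -0.1 -2. ] t 14.8
```

Call:
send_rows --series '[{"tx": 0, "ty": 0, "tz": 0.6, "wx": 0, "wy": -0.007, "wz": 0, "jaw": 0.75}, {"tx": 0, "ty": 0, "tz": 0, "wx": 0, "wy": 0, "wz": 0, "jaw": 0.75}, {"tx": 0, "ty": 0, "tz": 0.2, "wx": 0, "wy": 0, "wz": 0, "jaw": 0.75}, {"tx": 0, "ty": 0, "tz": 0, "wx": 0, "wy": 0, "wz": 0, "jaw": 0.75}]'

```text
t: 15.3
tool_pos: [0.5812, 0.2847, 0.0384]
tool_rot: [-3.14, 0.002, -0.016]
contact_force: [0.2, -0.6, -3.4]
opening: 0.0386
```

Call:
send_rows --series '[{"tx": 0, "ty": 0, "tz": 0, "wx": 0, "wy": 0, "wz": 0, "jaw": 0.5}, {"tx": 0, "ty": 0, "tz": 0, "wx": 0, "wy": 0, "wz": 0, "jaw": 0.4}, {"tx": 0, "ty": 0, "tz": 0, "wx": 0, "wy": 0, "wz": 0, "jaw": 0.3}]'

```text
t: 15.68
tool_pos: [0.5826, 0.2853, 0.0404]
tool_rot: [-3.139, 0.002, -0.021]
contact_force: [-0.5, -0.2, -0.5]
opening: 0.0597
```

```bash
python3 snap.py w14
```

```text
[0.5827 0.2853 0.0404] [-3.1392e+00  1.8000e-03 -2.1000e-02] [ 0.     0.002  0.002 -0.     0.001 -0.   ] 15.725
```

View pics/w14.png

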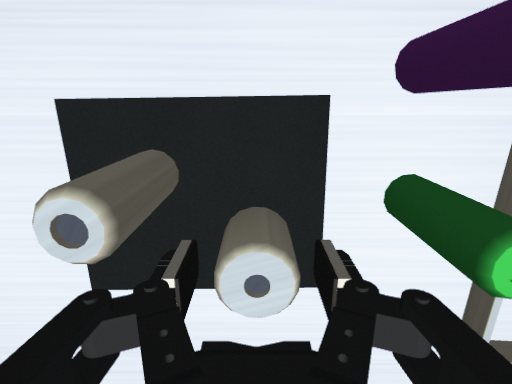

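Call:
send_rows --series '[{"tx": 0, "ty": 0, "tz": -3, "wx": 0, "wy": 0, "wz": 0, "jaw": 0.3}, {"tx": 0, "ty": 0, "tz": -5, "wx": 0, "wy": 0, "wz": 0, "jaw": 0.3}, {"tx": 0, "ty": 0, "tz": -5, "wx": 0, "wy": 0, "wz": 0, "jaw": 0.3}]'

```text
t: 16.1
tool_pos: [0.5776, 0.2838, 0.1674]
tool_rot: [3.14, -0.002, 0.004]
contact_force: [0.6, 1.1, 0.5]
opening: 0.0595
```

```bash
python3 -c "
from h import *
plan([.635,.0500,.17],0.965,5.0)"
```

```text
0 tx 0.96 ty 3.89 tz -0.03 wx 0.000 wy -0.000 wz -0.161
 1 tx 0.32 ty 4.00 tz -0.04 wx 0.000 wy -0.000 wz -0.161
 2 tx -0.32 ty 4.00 tz -0.04 wx 0.000 wy -0.000 wz -0.161
 3 tx -0.96 ty 3.90 tz -0.04 wx 0.000 wy -0.000 wz -0.161
 4 tx -1.57 ty 3.69 tz -0.04 wx 0.000 wy -0.000 wz -0.161
 5 tx -2.14 ty 3.39 tz -0.04 wx 0.000 wy -0.000 wz -0.161
at [0.5776 0.2838 0.1674] yaw -0.0012 open 0.0595 F [0.6 1.1 0.5] t 16.1
```

Call:
send_rows --series '[{"tx": 0.9, "ty": 3.9, "tz": 0, "wx": 0, "wy": 0, "wz": -0.161, "jaw": 0.3}, {"tx": 0.3, "ty": 4, "tz": 0, "wx": 0, "wy": 0, "wz": -0.161, "jaw": 0.3}, {"tx": -0.3, "ty": 4, "tz": 0, "wx": 0, "wy": 0, "wz": -0.161, "jaw": 0.3}, {"tx": -1, "ty": 3.9, "tz": 0, "wx": 0, "wy": 0, "wz": -0.161, "jaw": 0.3}, {"tx": -1.6, "ty": 3.7, "tz": 0, "wx": 0, "wy": 0, "wz": -0.161, "jaw": 0.3}]'

```text
t: 16.73
tool_pos: [0.6315, 0.0877, 0.1778]
tool_rot: [2.866, 1.273, 0.028]
contact_force: [0.7, 0.3, -0.2]
opening: 0.0597
```

Call:
send_rows --series '[{"tx": -2.1, "ty": 3.4, "tz": 0, "wx": 0, "wy": 0, "wz": -0.161, "jaw": 0.3}, {"tx": 0, "ty": 0, "tz": 0, "wx": 0, "wy": 0, "wz": 0, "jaw": 0.3}, {"tx": 0, "ty": 0, "tz": 0, "wx": 0, "wy": 0, "wz": 0, "jaw": 0.3}]'

```text
t: 17.1
tool_pos: [0.6434, 0.0458, 0.1786]
tool_rot: [2.753, 1.5, 0.029]
contact_force: [-0.2, -1.0, -0.1]
opening: 0.0601
```

```bash
python3 -c "
from h import *
plan([.643,.0605,.10],0.965,5.0)"; python3 snap.py w15
```

```text
0 tx 0.55 ty -0.48 tz 3.93 wx 0.007 wy -0.007 wz 0.016
 1 tx 0.57 ty -0.46 tz 3.93 wx 0.007 wy -0.007 wz 0.016
at [0.6434 0.0458 0.1786] yaw 0.9977 open 0.0601 F [-0.2 -1.  -0.1] t 17.1
[0.6434 0.0459 0.1786] [2.7518 1.5003 0.0291] [ 0.013 -0.002  0.001 -0.    -0.001 -0.006] 17.15
```

View pics/w15.png

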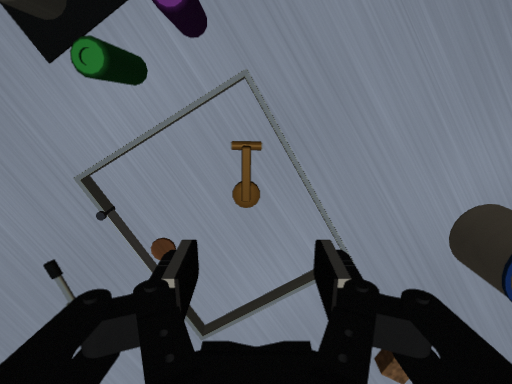

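```bash
python3 - <<'E'
from h import *; import pickle
c=pickle.load(open('pics/w15.pkl','rb')); im=cv2.imread('pics/w15.png')
crop(im[:,:,::-1],210,120,290,220,6,'pics/w15c.png')
a=back(c,[(246.5,146),(246,194)],.012); d=a[0]-a[1]; print(a,np.arctan2(d[1],d[0]),np.linalg.norm(d))
o=a[1]+d/52*24; p=a[1]+d/52*31
# bias: -0.0027 along tool y
ty=np.array([np.sin(.998),-np.cos(.998),0]); print('origin',o-.0027*ty,'pinch',p-.0027*ty)
plan(list((p-.0027*ty)[:2])+[.08],np.arctan2(d[1],d[0]))
E
```

```text
[[0.65626909 0.07571745 0.012     ]
 [0.62850123 0.03438806 0.012     ]] 0.9792020435418322 0.04979129397467094
origin [0.63904812 0.05492652 0.012     ] pinch [0.6427861  0.06049009 0.012     ]
 0 tx 0.53 ty -0.50 tz 4.93 wx 0.008 wy -0.006 wz 0.010
 1 tx 0.56 ty -0.46 tz 4.93 wx 0.008 wy -0.006 wz 0.010
at [0.6434 0.0459 0.1786] yaw 0.9984 open 0.0599 F [-0.3 -0.6  1.2] t 17.15
```

View pics/w15c.png

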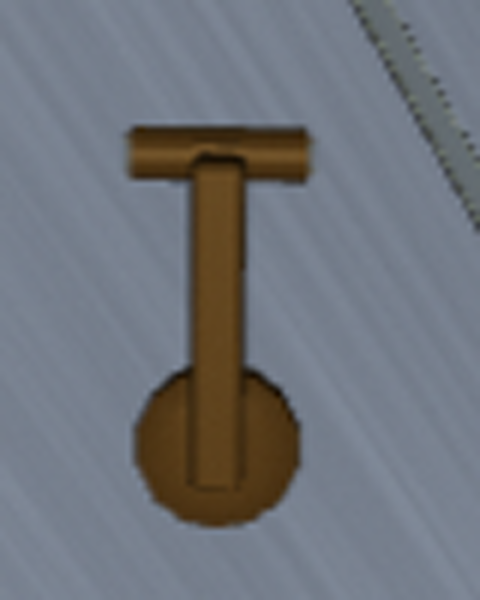

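Call:
send_rows --series '[{"tx": 0.5, "ty": -0.5, "tz": 4, "wx": 0.014, "wy": -0.01, "wz": 0.018, "jaw": 0.45}, {"tx": 0.6, "ty": -0.5, "tz": 4.5, "wx": 0, "wy": 0, "wz": 0, "jaw": 0.45}, {"tx": 0, "ty": 0, "tz": 0, "wx": 0, "wy": 0, "wz": 0, "jaw": 0.45}, {"tx": 0, "ty": 0, "tz": 0, "wx": 0, "wy": 0, "wz": 0, "jaw": 0.45}]'

```text
t: 17.65
tool_pos: [0.6433, 0.0654, 0.0956]
tool_rot: [2.768, 1.482, 0.012]
contact_force: [0.7, -0.2, 0.5]
opening: 0.0469
```

```bash
python3 -c "
from h import *
plan([.643,.0605,.018],0.98,5.0)"; python3 snap.py w16
```

```text
0 tx -0.23 ty 0.10 tz 3.88 wx 0.003 wy -0.003 wz 0.001
 1 tx -0.22 ty 0.11 tz 3.88 wx 0.003 wy -0.003 wz 0.001
at [0.6433 0.0654 0.0956] yaw 0.9828 open 0.0469 F [ 0.7 -0.2  0.5] t 17.65
[0.643  0.0653 0.0953] [2.7688 1.4815 0.0114] [-0.008 -0.006 -0.002 -0.003 -0.002 -0.003] 17.7
```

View pics/w16.png

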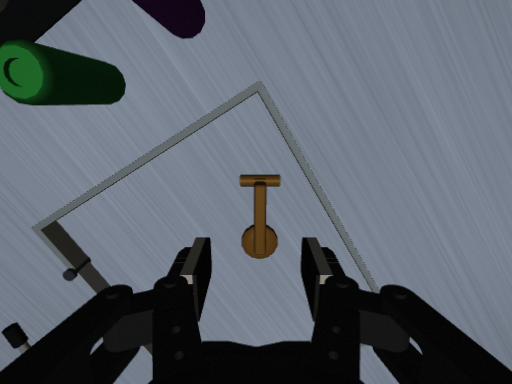

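Call:
send_rows --series '[{"tx": -0.4, "ty": 0.15, "tz": 2.5, "wx": 0.005, "wy": -0.005, "wz": 0.002, "jaw": 0.45}, {"tx": 0, "ty": 0, "tz": 2.5, "wx": 0, "wy": 0, "wz": 0, "jaw": 0.45}, {"tx": 0, "ty": 0, "tz": 0, "wx": 0, "wy": 0, "wz": 0, "jaw": 0.45}, {"tx": 0, "ty": 0, "tz": 0, "wx": 0, "wy": 0, "wz": 0, "jaw": 0.45}]'

```text
t: 18.2
tool_pos: [0.645, 0.06, 0.047]
tool_rot: [2.77, 1.476, 0.009]
contact_force: [0.8, -0.2, -0.4]
opening: 0.0468
```

```bash
python3 -c "
from h import *
plan([.643,.0605,.018],0.98,5.0)"; python3 snap.py w17
```

```text
0 tx -0.08 ty -0.21 tz 2.90 wx 0.005 wy -0.004 wz -0.001
at [0.645 0.06  0.047] yaw 0.9794 open 0.0468 F [ 0.8 -0.2 -0.4] t 18.2
[0.6448 0.06   0.0469] [2.7698 1.4765 0.0086] [ 0.003 -0.005  0.001  0.001  0.002 -0.001] 18.25
```

View pics/w17.png

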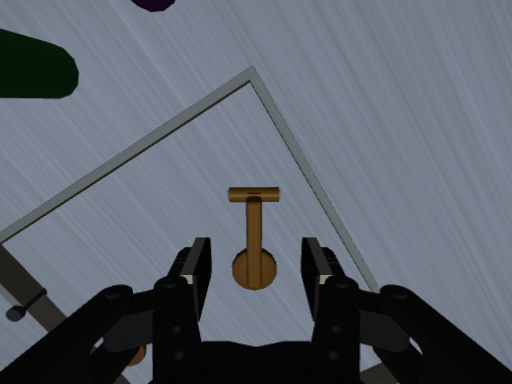

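Call:
send_rows --series '[{"tx": -0.08, "ty": -0.2, "tz": 1.5, "wx": 0.004, "wy": -0.004, "wz": 0, "jaw": 0.45}, {"tx": 0, "ty": 0, "tz": 1.3, "wx": 0, "wy": 0, "wz": 0, "jaw": 0.45}, {"tx": 0, "ty": 0, "tz": 0, "wx": 0, "wy": 0, "wz": 0, "jaw": 0.45}, {"tx": 0, "ty": 0, "tz": 0, "wx": 0, "wy": 0, "wz": 0, "jaw": 0.45}]'

```text
t: 18.75
tool_pos: [0.6433, 0.0604, 0.0181]
tool_rot: [2.771, 1.477, 0.002]
contact_force: [0.5, -0.0, 0.9]
opening: 0.047
```

```bash
python3 -c "
from h import *
plan([.643,.0605,.017],0.98,5.0)"; python3 snap.py w18
```

```text
0 tx -0.01 ty -0.03 tz 0.11 wx 0.002 wy -0.000 wz -0.001
at [0.6433 0.0604 0.0181] yaw 0.9795 open 0.047 F [ 0.5 -0.   0.9] t 18.75
[0.6432 0.0604 0.018 ] [2.7708e+00 1.4769e+00 1.6000e-03] [ 0.001 -0.005 -0.    -0.001  0.001  0.   ] 18.8
```

View pics/w18.png

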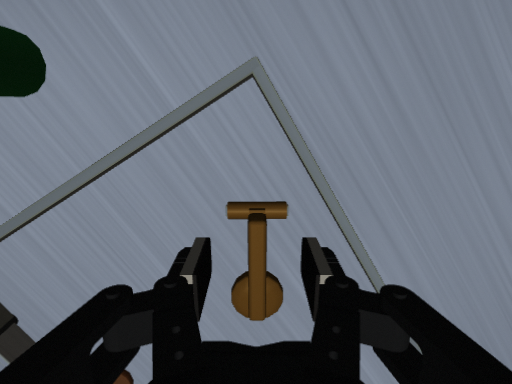

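Call:
send_rows --series '[{"tx": 0, "ty": 0, "tz": 0, "wx": 0, "wy": 0, "wz": 0, "jaw": 0.65}, {"tx": 0, "ty": 0, "tz": 0, "wx": 0, "wy": 0, "wz": 0, "jaw": 0.8}, {"tx": 0, "ty": 0, "tz": 0, "wx": 0, "wy": 0, "wz": 0, "jaw": 0.9}, {"tx": 0, "ty": 0, "tz": 0, "wx": 0, "wy": 0, "wz": 0, "jaw": 1}, {"tx": 0, "ty": 0, "tz": 0, "wx": 0, "wy": 0, "wz": 0, "jaw": 1}]' --squeeze 30

```text
t: 19.42
tool_pos: [0.6438, 0.0605, 0.0191]
tool_rot: [2.77, 1.477, 0.004]
contact_force: [-0.4, 0.6, -1.2]
opening: 0.008
```

```bash
python3 snap.py w19
```

```text
[0.6438 0.0604 0.019 ] [2.7699 1.4766 0.004 ] [-0.003  0.001 -0.     0.     0.001 -0.002] 19.475
```

View pics/w19.png

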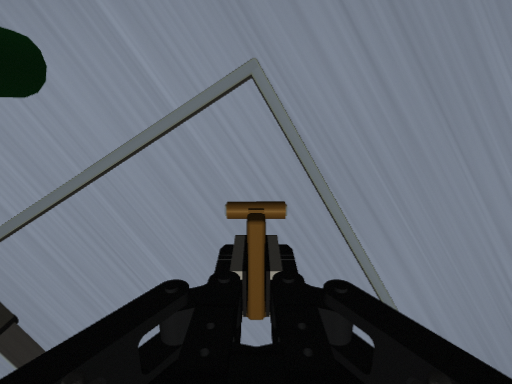

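Call:
send_rows --series '[{"tx": 0, "ty": 0, "tz": -1, "wx": 0, "wy": 0, "wz": 0, "jaw": 1}, {"tx": 0, "ty": 0, "tz": -4, "wx": 0, "wy": 0, "wz": 0, "jaw": 1}, {"tx": 0, "ty": 0, "tz": -5, "wx": 0, "wy": 0, "wz": 0, "jaw": 1}, {"tx": 0, "ty": 0, "tz": -4, "wx": 0, "wy": 0, "wz": 0, "jaw": 1}]'

```text
t: 19.98
tool_pos: [0.6404, 0.0606, 0.1592]
tool_rot: [-2.771, -1.477, 0.009]
contact_force: [-0.4, 0.4, -0.4]
opening: 0.0085
```

```bash
python3 -c "
from h import *
plan([.46,-.29,.17],0,5.0)"
```

```text
0 tx -4.90 ty 0.57 tz -0.12 wx -0.000 wy 0.001 wz 0.122
 1 tx -4.79 ty 1.16 tz -0.12 wx -0.000 wy 0.001 wz 0.122
 2 tx -4.61 ty 1.74 tz -0.12 wx -0.000 wy 0.001 wz 0.122
 3 tx -4.36 ty 2.29 tz -0.13 wx -0.000 wy 0.001 wz 0.122
 4 tx -4.05 ty 2.81 tz -0.13 wx -0.000 wy 0.001 wz 0.122
 5 tx -3.68 ty 3.28 tz -0.13 wx -0.000 wy 0.001 wz 0.122
 6 tx -3.25 ty 3.71 tz -0.13 wx -0.000 wy 0.001 wz 0.122
 7 tx -2.77 ty 4.07 tz -0.13 wx -0.000 wy 0.001 wz 0.122
at [0.6404 0.0606 0.1592] yaw 0.9794 open 0.0085 F [-0.4  0.4 -0.4] t 19.975
```

Call:
send_rows --series '[{"tx": -4.9, "ty": 0.6, "tz": -0.2, "wx": 0, "wy": 0, "wz": 0.122, "jaw": 1}, {"tx": -4.8, "ty": 1.2, "tz": -0.2, "wx": 0, "wy": 0, "wz": 0.122, "jaw": 1}, {"tx": -4.6, "ty": 1.7, "tz": -0.2, "wx": 0, "wy": 0, "wz": 0.122, "jaw": 1}, {"tx": -4.4, "ty": 2.3, "tz": -0.2, "wx": 0, "wy": 0, "wz": 0.122, "jaw": 1}, {"tx": -4, "ty": 2.8, "tz": -0.2, "wx": 0, "wy": 0, "wz": 0.122, "jaw": 1}]'

```text
t: 20.6
tool_pos: [0.5291, -0.1617, 0.1811]
tool_rot: [3.086, 0.556, 0.017]
contact_force: [0.3, -0.2, 0.4]
opening: 0.008
```

Call:
send_rows --series '[{"tx": -3.7, "ty": 3.3, "tz": -0.2, "wx": 0, "wy": 0, "wz": 0.122, "jaw": 1}, {"tx": -3.3, "ty": 3.7, "tz": 0, "wx": 0, "wy": 0, "wz": 0.122, "jaw": 1}, {"tx": -2.8, "ty": 3, "tz": 0, "wx": 0, "wy": 0, "wz": 0.122, "jaw": 1}, {"tx": 0, "ty": 0, "tz": 0, "wx": 0, "wy": 0, "wz": 0, "jaw": 1}, {"tx": 0, "ty": 0, "tz": 0, "wx": 0, "wy": 0, "wz": 0, "jaw": 1}]'

```text
t: 21.22
tool_pos: [0.4542, -0.2881, 0.1876]
tool_rot: [3.133, -0.041, 0.028]
contact_force: [-0.0, -0.2, -0.8]
opening: 0.0079
```

```bash
python3 -c "
from h import *
plan([.45,-.30,.17],0,5.0)"; python3 snap.py w20
```

```text
0 tx -0.42 ty 1.18 tz 1.76 wx 0.008 wy -0.018 wz -0.026
at [ 0.4542 -0.2881  0.1876] yaw -0.026 open 0.0079 F [-0.  -0.2 -0.8] t 21.225
[ 0.4543 -0.288   0.1876] [ 3.1329 -0.04    0.0274] [ 0.017  0.004 -0.001 -0.    -0.002  0.003] 21.275
```

View pics/w20.png

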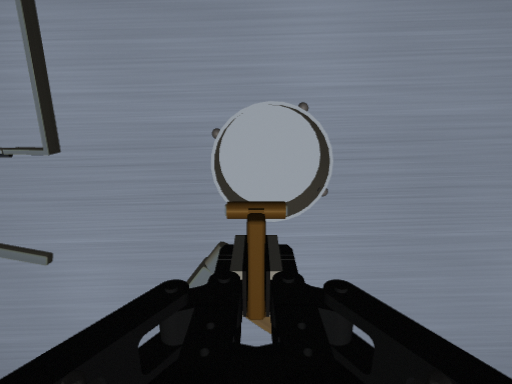

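```bash
cat > tub.py <<'E'
from h import *; import pickle,sys
n,x,y=sys.argv[1],float(sys.argv[2]),float(sys.argv[3])
c=pickle.load(open(f'pics/{n}.pkl','rb'))
p=circ(c,x,y,.045,.057); b=(int(p[:,0].min())-15,int(p[:,1].min())-15,int(p[:,0].max())+15,int(p[:,1].max())+15)
overlay(f'pics/{n}.png',c,[(p,(0,0,255)),(circ(c,x,y,.045,.054),(0,255,0)),(circ(c,x,y,.003,.054),(255,0,0))],b,4,f'pics/{n}o.png')
E
python3 - <<'E'
from h import *; import pickle
c=pickle.load(open('pics/w20.pkl','rb'))
print(back(c,[(211,160),(333,160),(271,101),(271,221)],.045))
E
python3 tub.py w20 .474 -.3
```

```text
[[ 0.48043962 -0.25129588  0.045     ]
 [ 0.47741323 -0.36433112  0.045     ]
 [ 0.53116405 -0.30735026  0.045     ]
 [ 0.41838374 -0.30614941  0.045     ]]
```

View pics/w20o.png

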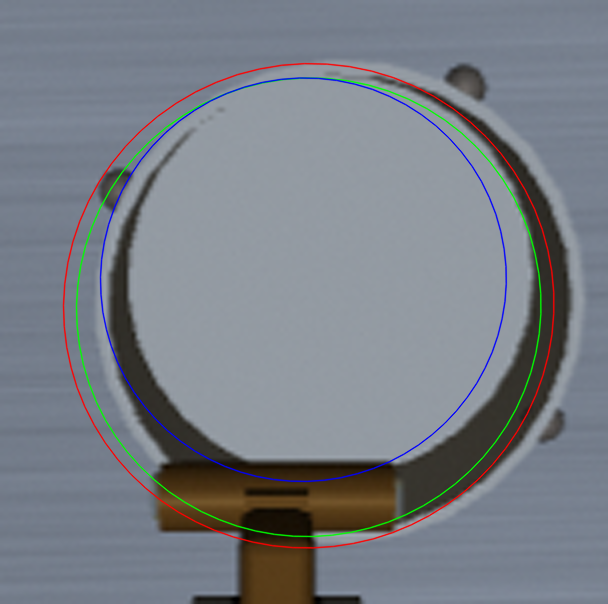

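```bash
python3 - <<'E'
from h import *; import pickle
t=ctrl.camera_info('top'); pickle.dump(t,open('pics/top0.pkl','wb')); pickle.dump(ctrl.camera_info('side'),open('pics/side0.pkl','wb'))
for n in('top0','side0'):
    c=pickle.load(open(f'pics/{n}.pkl','rb'));x,y=.4748,-.3048
    p=circ(c,x,y,.045,.057); b=(int(p[:,0].min())-10,int(p[:,1].min())-10,int(p[:,0].max())+10,int(p[:,1].max())+20)
    overlay(f'pics/{n}.png',c,[(p,(0,0,255)),(circ(c,x,y,.045,.054),(0,255,0)),(circ(c,x,y,.003,.054),(255,0,0))],b,7,f'pics/{n}o.png')
a=cv2.imread('pics/top0o.png');b=cv2.imread('pics/side0o.png');h=max(a.shape[0],b.shape[0])
cv2.imwrite('pics/tso.png',cv2.resize(np.hstack([cv2.copyMakeBorder(i,0,h-i.shape[0],0,0,0) for i in(a,b)]),None,fx=.8,fy=.8))
E
```

```text
(no output)
```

View pics/tso.png

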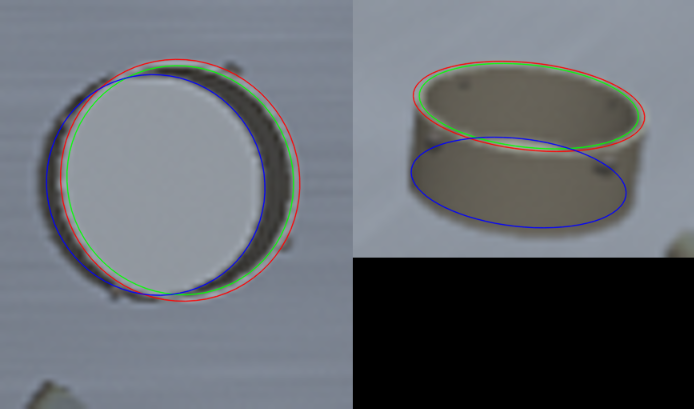

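```bash
python3 -c "
from h import *
plan([.482,-.3045,.08],0,5.0)"
```

```text
0 tx 0.87 ty 0.50 tz 3.61 wx 0.003 wy -0.006 wz -0.009
 1 tx 0.89 ty 0.51 tz 3.60 wx 0.003 wy -0.006 wz -0.009
 2 tx 0.91 ty 0.53 tz 3.59 wx 0.003 wy -0.006 wz -0.009
at [ 0.4543 -0.288   0.1876] yaw -0.0254 open 0.0079 F [ 0.9 -0.9  0.4] t 21.275
```

Call:
send_rows --series '[{"tx": 1.1, "ty": 0.5, "tz": 3.6, "wx": 0.008, "wy": -0.016, "wz": -0.024, "jaw": 1}, {"tx": 1, "ty": 0.5, "tz": 3.6, "wx": 0, "wy": 0, "wz": 0, "jaw": 1}, {"tx": 0.6, "ty": 0.4, "tz": 3.6, "wx": 0, "wy": 0, "wz": 0, "jaw": 1}, {"tx": 0, "ty": 0, "tz": 0, "wx": 0, "wy": 0, "wz": 0, "jaw": 1}, {"tx": 0, "ty": 0, "tz": 0, "wx": 0, "wy": 0, "wz": 0, "jaw": 1}]'

```text
t: 21.9
tool_pos: [0.488, -0.2992, 0.081]
tool_rot: [3.139, 0.017, 0.009]
contact_force: [-0.7, -0.2, 0.3]
opening: 0.0083
```

```bash
python3 -c "
from h import *
plan([.482,-.3045,.024],0,5.0)"; python3 snap.py w21
```

```text
0 tx -0.32 ty 0.26 tz 2.85 wx 0.001 wy -0.003 wz 0.005
 1 tx -0.31 ty 0.26 tz 2.85 wx 0.001 wy -0.003 wz 0.005
at [ 0.488  -0.2992  0.081 ] yaw 0.0105 open 0.0083 F [-0.7 -0.2  0.3] t 21.9
[ 0.4878 -0.299   0.081 ] [3.1388 0.0163 0.0092] [-0.01  -0.01   0.002 -0.006 -0.003  0.002] 21.95
```

View pics/w21.png

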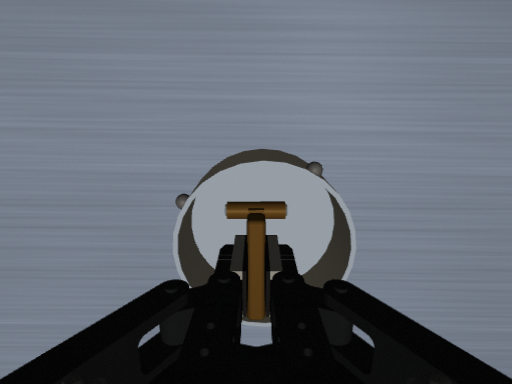

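Call:
send_rows --series '[{"tx": -0.5, "ty": 0.45, "tz": 1, "wx": 0.002, "wy": -0.005, "wz": 0.008, "jaw": 1}, {"tx": 0, "ty": 0, "tz": 2.3, "wx": 0, "wy": 0, "wz": 0, "jaw": 1}, {"tx": 0, "ty": 0, "tz": 1.8, "wx": 0, "wy": 0, "wz": 0, "jaw": 1}, {"tx": 0, "ty": 0, "tz": 0, "wx": 0, "wy": 0, "wz": 0, "jaw": 1}, {"tx": 0, "ty": 0, "tz": 0, "wx": 0, "wy": 0, "wz": 0, "jaw": 1}]'

```text
t: 22.58
tool_pos: [0.4846, -0.3065, 0.0332]
tool_rot: [3.135, 0.002, 0.011]
contact_force: [0.3, 0.1, -1.3]
opening: 0.008
```

```bash
python3 -c "
from h import *
plan([.482,-.3045,.0225],0,5.0)
c=pickle=__import__('pickle').load(open('pics/w21.pkl','rb'));print(back(c,[(173,240),(356.5,240)],.045).mean(0))"
```

```text
0 tx -0.27 ty -0.20 tz 1.06 wx 0.007 wy -0.007 wz 0.002
at [ 0.4846 -0.3065  0.0332] yaw 0.0016 open 0.008 F [ 0.3  0.1 -1.3] t 22.575
[ 0.48217054 -0.30760476  0.045     ]
```

Call:
send_rows --series '[{"tx": -0.2, "ty": -0.15, "tz": 0.7, "wx": 0.005, "wy": -0.005, "wz": 0, "jaw": 1}, {"tx": 0, "ty": 0, "tz": 0.2, "wx": 0, "wy": 0, "wz": 0, "jaw": 1}, {"tx": 0, "ty": 0, "tz": 0, "wx": 0, "wy": 0, "wz": 0, "jaw": 1}]'

```text
t: 22.95
tool_pos: [0.4833, -0.3056, 0.0251]
tool_rot: [3.139, 0.002, 0.005]
contact_force: [0.6, 0.2, 0.9]
opening: 0.0084
```

Call:
send_rows --series '[{"tx": 0, "ty": 0, "tz": 0.25, "wx": 0, "wy": 0, "wz": 0, "jaw": 1}, {"tx": 0, "ty": 0, "tz": 0, "wx": 0, "wy": 0, "wz": 0, "jaw": 1}, {"tx": 0, "ty": 0, "tz": 0.1, "wx": 0, "wy": 0, "wz": 0, "jaw": 1}, {"tx": 0, "ty": 0, "tz": 0, "wx": 0, "wy": 0, "wz": 0, "jaw": 1}]'

```text
t: 23.45
tool_pos: [0.4838, -0.3059, 0.0221]
tool_rot: [3.138, 0.003, 0.007]
contact_force: [0.0, 0.8, 0.2]
opening: 0.0078
```

Open moderately, then lift.

Call:
send_rows --series '[{"tx": 0, "ty": 0, "tz": 0, "wx": 0, "wy": 0, "wz": 0, "jaw": 0.85}, {"tx": 0, "ty": 0, "tz": 0, "wx": 0, "wy": 0, "wz": 0, "jaw": 0.7}, {"tx": 0, "ty": 0, "tz": -1, "wx": 0, "wy": 0, "wz": 0, "jaw": 0.65}, {"tx": 0, "ty": 0, "tz": -4, "wx": 0, "wy": 0, "wz": 0, "jaw": 0.65}, {"tx": 0, "ty": 0, "tz": -5, "wx": 0, "wy": 0, "wz": 0, "jaw": 0.65}]'

```text
t: 24.08
tool_pos: [0.4807, -0.3035, 0.1204]
tool_rot: [-3.139, -0.002, 0.005]
contact_force: [0.0, -0.7, 1.6]
opening: 0.03
```

Call:
send_rows --series '[{"tx": -1, "ty": 0, "tz": -6, "wx": 0, "wy": 0, "wz": 0, "jaw": 0.6}, {"tx": 0, "ty": 0, "tz": 0, "wx": 0, "wy": 0, "wz": 0, "jaw": 0.6}, {"tx": 0, "ty": 0, "tz": 0, "wx": 0, "wy": 0, "wz": 0, "jaw": 0.6}]'

```text
t: 24.45
tool_pos: [0.4728, -0.3053, 0.1896]
tool_rot: [3.137, 0.003, 0.009]
contact_force: [-0.3, -0.6, -1.3]
opening: 0.0343
```

```bash
python3 snap.py w22; python3 tub.py w22 .4748 -.3075
```

```text
[ 0.4732 -0.3057  0.1901] [3.1359e+00 2.8000e-03 1.0400e-02] [ 0.     0.017  0.003 -0.002 -0.004 -0.002] 24.5
```

View pics/w22o.png

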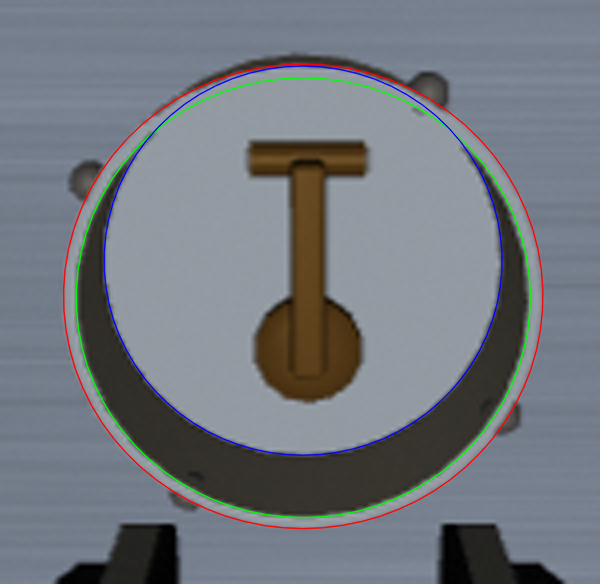

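```bash
python3 -c "
from h import *
plan([.385,.265,.19],-0.217,5.0)"
```

```text
0 tx -0.73 ty -4.76 tz -0.03 wx 0.000 wy -0.001 wz 0.018
 1 tx -0.81 ty -4.74 tz -0.03 wx 0.000 wy -0.001 wz 0.018
 2 tx -0.90 ty -4.73 tz -0.03 wx 0.000 wy -0.001 wz 0.018
 3 tx -0.99 ty -4.71 tz -0.02 wx 0.000 wy -0.001 wz 0.018
 4 tx -1.07 ty -4.69 tz -0.02 wx 0.000 wy -0.001 wz 0.018
 5 tx -1.16 ty -4.67 tz -0.02 wx 0.000 wy -0.001 wz 0.018
 6 tx -1.24 ty -4.65 tz -0.02 wx 0.000 wy -0.001 wz 0.018
 7 tx -1.33 ty -4.63 tz -0.01 wx 0.000 wy -0.001 wz 0.018
 8 tx -1.41 ty -4.60 tz -0.01 wx 0.000 wy -0.001 wz 0.018
 9 tx -1.49 ty -4.57 tz -0.01 wx 0.000 wy -0.001 wz 0.018
10 tx -1.58 ty -4.55 tz -0.00 wx 0.000 wy -0.001 wz 0.018
11 tx -1.66 ty -4.52 tz -0.00 wx 0.000 wy -0.001 wz 0.018
at [ 0.4732 -0.3057  0.1901] yaw 0.0018 open 0.034 F [-0.2 -0.5  0.8] t 24.5
```

Call:
send_rows --series '[{"tx": -0.7, "ty": -4.8, "tz": 0, "wx": 0, "wy": 0, "wz": 0.018, "jaw": 0.5}, {"tx": -0.8, "ty": -4.7, "tz": 0, "wx": 0, "wy": 0, "wz": 0.018, "jaw": 0.5}, {"tx": -0.9, "ty": -4.7, "tz": 0, "wx": 0, "wy": 0, "wz": 0.018, "jaw": 0.5}, {"tx": -1, "ty": -4.7, "tz": 0, "wx": 0, "wy": 0, "wz": 0.018, "jaw": 0.5}, {"tx": -1.1, "ty": -4.7, "tz": 0, "wx": 0, "wy": 0, "wz": 0.018, "jaw": 0.5}]'

```text
t: 25.12
tool_pos: [0.4331, -0.0626, 0.1813]
tool_rot: [-3.137, 0.153, 0.007]
contact_force: [1.2, -0.2, 0.9]
opening: 0.0427
```

Call:
send_rows --series '[{"tx": -1.1, "ty": -4.7, "tz": 0, "wx": 0, "wy": 0, "wz": 0.018, "jaw": 0.5}, {"tx": -1.2, "ty": -4.7, "tz": 0, "wx": 0, "wy": 0, "wz": 0.018, "jaw": 0.5}, {"tx": -1.3, "ty": -4.6, "tz": 0, "wx": 0, "wy": 0, "wz": 0.018, "jaw": 0.5}, {"tx": -1.4, "ty": -4.6, "tz": 0, "wx": 0, "wy": 0, "wz": 0.018, "jaw": 0.5}, {"tx": -1.5, "ty": -4.6, "tz": 0, "wx": 0, "wy": 0, "wz": 0.018, "jaw": 0.5}]'

```text
t: 25.75
tool_pos: [0.3937, 0.1839, 0.1741]
tool_rot: [3.126, -0.3, -0.026]
contact_force: [0.9, -0.1, -0.3]
opening: 0.0426
```

```bash
python3 -c "
from h import *
plan([.385,.265,.17],-0.217,5.0)"
```

```text
0 tx -1.20 ty -3.90 tz 0.22 wx 0.001 wy 0.008 wz 0.013
 1 tx -1.25 ty -3.88 tz 0.21 wx 0.001 wy 0.008 wz 0.013
at [0.3937 0.1839 0.1741] yaw -0.1914 open 0.0426 F [ 0.9 -0.1 -0.3] t 25.75
```

Call:
send_rows --series '[{"tx": -1.2, "ty": -3.8, "tz": 0, "wx": 0.001, "wy": 0.015, "wz": 0.013, "jaw": 0.5}, {"tx": -1.2, "ty": -3, "tz": 0, "wx": 0, "wy": 0, "wz": 0.01, "jaw": 0.5}, {"tx": 0, "ty": 0, "tz": 0, "wx": 0, "wy": 0, "wz": 0, "jaw": 0.5}, {"tx": 0, "ty": 0, "tz": 0, "wx": 0, "wy": 0, "wz": 0, "jaw": 0.5}]'

```text
t: 26.25
tool_pos: [0.379, 0.2588, 0.1679]
tool_rot: [3.117, -0.327, -0.017]
contact_force: [0.2, -0.3, -0.7]
opening: 0.043
```

```bash
python3 snap.py w23; python3 -c "
from h import *
plan([.389,.2735,.08],-0.217,5.0)"
```

```text
[0.379  0.2586 0.1679] [ 3.1176 -0.3277 -0.0171] [-0.014 -0.009 -0.003 -0.001 -0.     0.001] 26.3
 0 tx 0.38 ty -0.87 tz 4.39 wx 0.004 wy 0.005 wz 0.004
 1 tx 0.35 ty -0.85 tz 4.39 wx 0.004 wy 0.005 wz 0.004
at [0.379  0.2586 0.1679] yaw -0.2095 open 0.0423 F [ 0.2 -0.3 -0.2] t 26.3
```

View pics/w23.png

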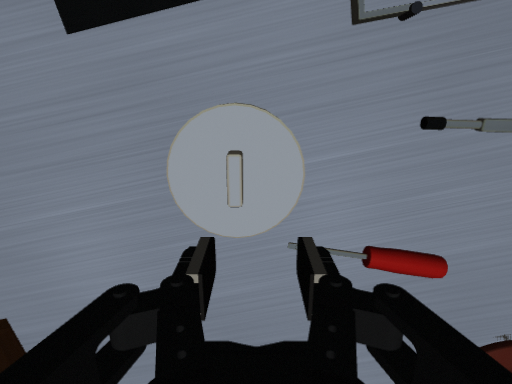

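```bash
cat > lid.py <<'E'
from h import *; import pickle,sys
n,x,y,a,zb=sys.argv[1],*map(float,sys.argv[2:6])
c=pickle.load(open(f'pics/{n}.pkl','rb'))
p=circ(c,x,y,zb+.019,.067); b=(int(p[:,0].min())-10,int(p[:,1].min())-10,int(p[:,0].max())+10,int(p[:,1].max())+10)
r=np.array([[25,7],[25,-7],[-25,-7],[-25,7],[25,7]])/1e3; R=np.array([[np.cos(a),-np.sin(a)],[np.sin(a),np.cos(a)]])
q=proj(c,np.c_[r@R.T+[x,y],np.full(5,zb+.041)])
overlay(f'pics/{n}.png',c,[(p,(0,0,255)),(q,(0,255,0))],b,4,f'pics/{n}o.png')
E
python3 lid.py w23 .3888 .271 -.217 0
```

```text
(no output)
```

View pics/w23o.png

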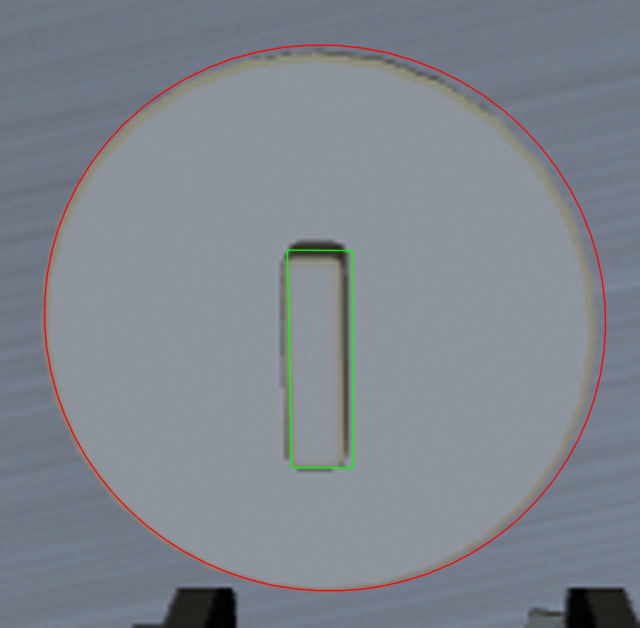

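Call:
send_rows --series '[{"tx": 0.4, "ty": -1, "tz": 3, "wx": 0.007, "wy": 0.01, "wz": 0.007, "jaw": 0.5}, {"tx": 0.4, "ty": -0.8, "tz": 4, "wx": 0, "wy": 0, "wz": 0, "jaw": 0.5}, {"tx": 0, "ty": 0, "tz": 2, "wx": 0, "wy": 0, "wz": 0, "jaw": 0.5}, {"tx": 0, "ty": 0, "tz": 0, "wx": 0, "wy": 0, "wz": 0, "jaw": 0.5}, {"tx": 0, "ty": 0, "tz": 0, "wx": 0, "wy": 0, "wz": 0, "jaw": 0.5}]'

```text
t: 26.92
tool_pos: [0.3932, 0.2705, 0.0764]
tool_rot: [3.121, -0.352, 0.004]
contact_force: [0.3, -0.3, 0.2]
opening: 0.0429
```

```bash
python3 snap.py w24; python3 -c "
from h import *
plan([.3891,.2747,.033],-0.217,5.0)"; python3 lid.py w24 .3885 .2721 -.217 0
```

```text
[0.3932 0.2705 0.0765] [ 3.1213 -0.3518  0.004 ] [ 0.006 -0.004 -0.005  0.004 -0.002  0.001] 26.975
 0 tx -0.50 ty -0.32 tz 4.35 wx 0.000 wy -0.003 wz -0.007
at [0.3932 0.2705 0.0765] yaw -0.2245 open 0.0426 F [ 0.1  0.1 -0.1] t 26.975
```

View pics/w24o.png

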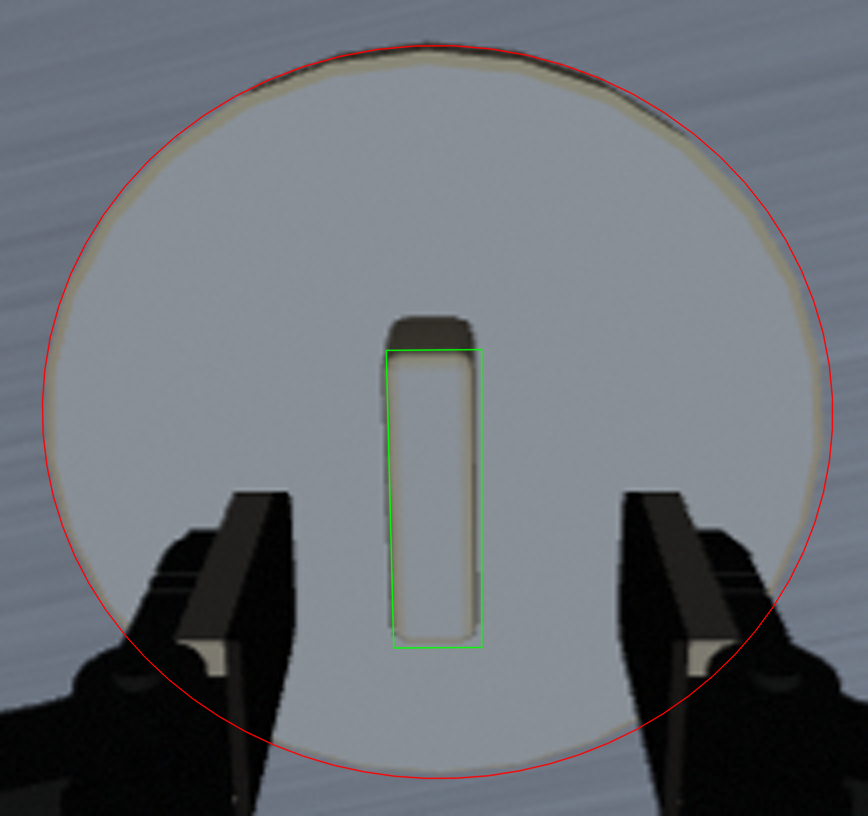

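Call:
send_rows --series '[{"tx": -0.45, "ty": -0.3, "tz": 1.5, "wx": 0, "wy": -0.002, "wz": -0.006, "jaw": 0.5}, {"tx": 0, "ty": 0, "tz": 1.5, "wx": 0, "wy": 0, "wz": 0, "jaw": 0.5}, {"tx": 0, "ty": 0, "tz": 1, "wx": 0, "wy": 0, "wz": 0, "jaw": 0.5}, {"tx": 0, "ty": 0, "tz": 0, "wx": 0, "wy": 0, "wz": 0, "jaw": 0.6}, {"tx": 0, "ty": 0, "tz": 0, "wx": 0, "wy": 0, "wz": 0, "jaw": 0.6}]'

```text
t: 27.6
tool_pos: [0.3901, 0.2751, 0.0352]
tool_rot: [-3.122, 0.342, -0.004]
contact_force: [0.4, 0.3, 0.5]
opening: 0.0343
```

```bash
python3 snap.py w25; python3 -c "
from h import *
plan([.3891,.2747,.033],-0.217,5.0)"
```

```text
[0.3901 0.275  0.0352] [-3.1218  0.3418 -0.0041] [-0.002 -0.006 -0.002  0.     0.001 -0.   ] 27.65
 0 tx -0.09 ty 0.05 tz 0.22 wx -0.001 wy -0.002 wz -0.001
at [0.3901 0.275  0.0352] yaw -0.2181 open 0.0343 F [ 0.5 -1.2  0.2] t 27.65
```

View pics/w25.png

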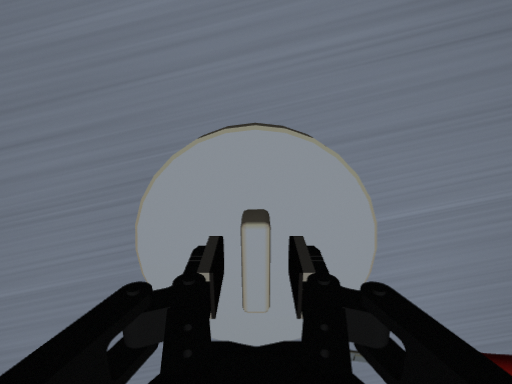

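Call:
send_rows --series '[{"tx": 0, "ty": 0, "tz": 0.1, "wx": 0, "wy": 0, "wz": 0, "jaw": 0.75}, {"tx": 0, "ty": 0, "tz": 0, "wx": 0, "wy": 0, "wz": 0, "jaw": 0.85}, {"tx": 0, "ty": 0, "tz": 0, "wx": 0, "wy": 0, "wz": 0, "jaw": 1}, {"tx": 0, "ty": 0, "tz": 0, "wx": 0, "wy": 0, "wz": 0, "jaw": 1}]' --squeeze 80

```text
t: 28.15
tool_pos: [0.3907, 0.2753, 0.0351]
tool_rot: [-3.121, 0.342, -0.006]
contact_force: [-0.0, -0.6, -0.0]
opening: 0.0118
```

```bash
python3 snap.py w26; python3 lid.py w26 .3886 .2724 -.217 0
```

```text
[0.3907 0.2753 0.0351] [-3.1208  0.3416 -0.0065] [-0.    -0.     0.002 -0.001 -0.001 -0.001] 28.2
```

View pics/w26o.png

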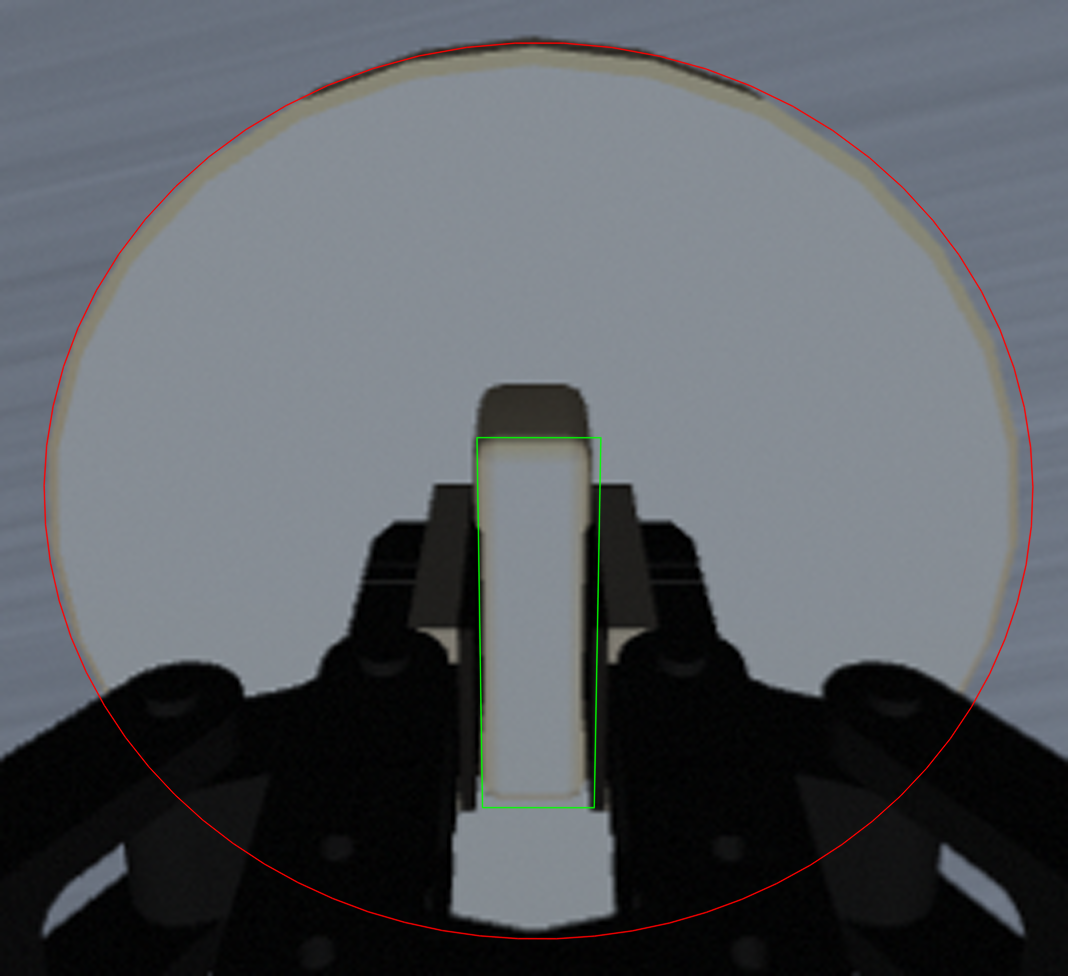

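Call:
send_rows --series '[{"tx": 0, "ty": 0, "tz": -1, "wx": 0, "wy": 0, "wz": 0, "jaw": 1}, {"tx": 0, "ty": 0, "tz": -4, "wx": 0, "wy": 0, "wz": 0, "jaw": 1}, {"tx": 0, "ty": 0, "tz": -5, "wx": 0, "wy": 0, "wz": 0, "jaw": 1}, {"tx": 0, "ty": 1, "tz": -5, "wx": 0, "wy": 0, "wz": 0, "jaw": 1}, {"tx": 0, "ty": 2, "tz": 0, "wx": 0, "wy": 0, "wz": 0, "jaw": 1}]'

```text
t: 28.82
tool_pos: [0.3833, 0.2456, 0.1923]
tool_rot: [-3.121, 0.339, -0.008]
contact_force: [-0.3, -0.1, -1.6]
opening: 0.0118
```

```bash
python3 -c "
from h import *
plan([.476,-.285,.19],0,4.5)"
```

```text
0 tx 1.70 ty 4.15 tz 0.02 wx -0.000 wy -0.000 wz -0.018
 1 tx 1.63 ty 4.18 tz 0.02 wx -0.000 wy -0.000 wz -0.018
 2 tx 1.55 ty 4.21 tz 0.02 wx -0.000 wy -0.000 wz -0.018
 3 tx 1.48 ty 4.24 tz 0.02 wx -0.000 wy -0.000 wz -0.018
 4 tx 1.40 ty 4.26 tz 0.02 wx -0.000 wy -0.000 wz -0.018
 5 tx 1.32 ty 4.29 tz 0.02 wx -0.000 wy -0.000 wz -0.018
 6 tx 1.25 ty 4.31 tz 0.02 wx -0.000 wy -0.000 wz -0.018
 7 tx 1.17 ty 4.33 tz 0.02 wx -0.000 wy -0.000 wz -0.018
 8 tx 1.09 ty 4.35 tz 0.02 wx -0.000 wy -0.000 wz -0.018
 9 tx 1.01 ty 4.37 tz 0.02 wx -0.000 wy -0.000 wz -0.018
10 tx 0.93 ty 4.39 tz 0.02 wx -0.000 wy -0.000 wz -0.018
11 tx 0.85 ty 4.41 tz 0.02 wx -0.000 wy -0.000 wz -0.018
at [0.3833 0.2456 0.1923] yaw -0.2164 open 0.0118 F [-0.3 -0.1 -1.6] t 28.825
```

Call:
send_rows --series '[{"tx": 1.7, "ty": 4.2, "tz": 0, "wx": 0, "wy": 0, "wz": -0.018, "jaw": 1}, {"tx": 1.6, "ty": 4.2, "tz": 0, "wx": 0, "wy": 0, "wz": -0.018, "jaw": 1}, {"tx": 1.6, "ty": 4.2, "tz": 0, "wx": 0, "wy": 0, "wz": -0.018, "jaw": 1}, {"tx": 1.5, "ty": 4.2, "tz": 0, "wx": 0, "wy": 0, "wz": -0.018, "jaw": 1}, {"tx": 1.4, "ty": 4.3, "tz": 0, "wx": 0, "wy": 0, "wz": -0.018, "jaw": 1}]'

```text
t: 29.45
tool_pos: [0.424, 0.0195, 0.1984]
tool_rot: [-3.132, 0.184, -0.025]
contact_force: [0.7, 0.6, -0.9]
opening: 0.012
```

Call:
send_rows --series '[{"tx": 1.3, "ty": 4.3, "tz": 0, "wx": 0, "wy": 0, "wz": -0.018, "jaw": 1}, {"tx": 1.3, "ty": 4.3, "tz": 0, "wx": 0, "wy": 0, "wz": -0.018, "jaw": 1}, {"tx": 1.2, "ty": 4.3, "tz": 0, "wx": 0, "wy": 0, "wz": -0.018, "jaw": 1}, {"tx": 1.1, "ty": 4.3, "tz": 0, "wx": 0, "wy": 0, "wz": -0.018, "jaw": 1}, {"tx": 1, "ty": 4.4, "tz": 0, "wx": 0, "wy": 0, "wz": -0.018, "jaw": 1}]'

```text
t: 30.08
tool_pos: [0.4661, -0.2086, 0.2033]
tool_rot: [-3.14, 0.04, -0.036]
contact_force: [0.4, -0.3, -1.3]
opening: 0.0122
```

```bash
python3 -c "
from h import *
plan([.476,-.300,.17],0,4.5)"
```

```text
0 tx 0.38 ty 3.04 tz 1.11 wx -0.000 wy -0.008 wz -0.009
 1 tx 0.37 ty 3.04 tz 1.11 wx -0.000 wy -0.008 wz -0.009
 2 tx 0.35 ty 3.04 tz 1.11 wx -0.000 wy -0.008 wz -0.009
at [ 0.4661 -0.2086  0.2033] yaw -0.0256 open 0.0122 F [ 0.4 -0.3 -1.3] t 30.075
```

Call:
send_rows --series '[{"tx": 0.3, "ty": 3.5, "tz": 1, "wx": 0, "wy": -0.023, "wz": -0.02, "jaw": 1}, {"tx": 0.3, "ty": 3, "tz": 1, "wx": 0, "wy": 0, "wz": 0, "jaw": 1}, {"tx": 0.2, "ty": 1.5, "tz": 1, "wx": 0, "wy": 0, "wz": 0, "jaw": 1}, {"tx": 0, "ty": 0, "tz": 0, "wx": 0, "wy": 0, "wz": 0, "jaw": 1}, {"tx": 0, "ty": 0, "tz": 0, "wx": 0, "wy": 0, "wz": 0, "jaw": 1}]'

```text
t: 30.7
tool_pos: [0.4737, -0.2933, 0.1756]
tool_rot: [-3.141, 0.013, -0.003]
contact_force: [-0.2, -0.5, -0.7]
opening: 0.0121
```

```bash
python3 -c "
from h import *
plan([.476,-.3048,.10],0,4.5)"
```

```text
0 tx 0.11 ty 0.58 tz 3.78 wx -0.000 wy -0.001 wz -0.004
 1 tx 0.12 ty 0.58 tz 3.78 wx -0.000 wy -0.001 wz -0.004
at [ 0.4737 -0.2933  0.1756] yaw -0.0083 open 0.0121 F [-0.2 -0.5 -0.7] t 30.7
```

Call:
send_rows --series '[{"tx": 0.1, "ty": 0.7, "tz": 3, "wx": 0, "wy": -0.002, "wz": -0.008, "jaw": 1}, {"tx": 0, "ty": 0.4, "tz": 4, "wx": 0, "wy": 0, "wz": 0, "jaw": 1}, {"tx": 0, "ty": 0, "tz": 0, "wx": 0, "wy": 0, "wz": 0, "jaw": 1}, {"tx": 0, "ty": 0, "tz": 0, "wx": 0, "wy": 0, "wz": 0, "jaw": 1}]'

```text
t: 31.2
tool_pos: [0.4774, -0.302, 0.1093]
tool_rot: [3.138, 0.007, 0.009]
contact_force: [1.0, -1.0, -0.8]
opening: 0.0118
```

```bash
python3 -c "
from h import *
plan([.476,-.3048,.078],0,4.5)"
```

```text
0 tx -0.16 ty 0.27 tz 3.13 wx 0.003 wy -0.006 wz 0.005
at [ 0.4774 -0.302   0.1093] yaw 0.0048 open 0.0118 F [ 1.  -1.  -0.8] t 31.2
```

Call:
send_rows --series '[{"tx": -0.2, "ty": 0.3, "tz": 1, "wx": 0.003, "wy": -0.006, "wz": 0.004, "jaw": 1}, {"tx": 0, "ty": 0, "tz": 0.7, "wx": 0, "wy": 0, "wz": 0, "jaw": 1}, {"tx": 0, "ty": 0, "tz": 0, "wx": 0, "wy": 0, "wz": 0, "jaw": 1}, {"tx": 0, "ty": 0, "tz": 0, "wx": 0, "wy": 0, "wz": 0, "jaw": 1}]'

```text
t: 31.7
tool_pos: [0.4772, -0.3061, 0.0954]
tool_rot: [3.138, 0.002, 0.007]
contact_force: [0.4, -0.2, -1.0]
opening: 0.0118
```

```bash
python3 -c "
from h import *
plan([.476,-.3048,.078],0,4.5)"; python3 - <<'E'
from h import *
s=ctrl.get_image('side'); crop(s,290,120,390,200,7,'pics/s2.png')
E
python3 snap.py w27
```

```text
0 tx -0.13 ty -0.14 tz 1.74 wx 0.004 wy -0.004 wz 0.001
at [ 0.4772 -0.3061  0.0954] yaw 0.0012 open 0.0118 F [ 0.4 -0.2 -1. ] t 31.7
[ 0.4772 -0.306   0.0954] [3.1376e+00 1.9000e-03 6.6000e-03] [-0.001  0.001  0.001  0.    -0.001 -0.   ] 31.8
```

View pics/s2.png

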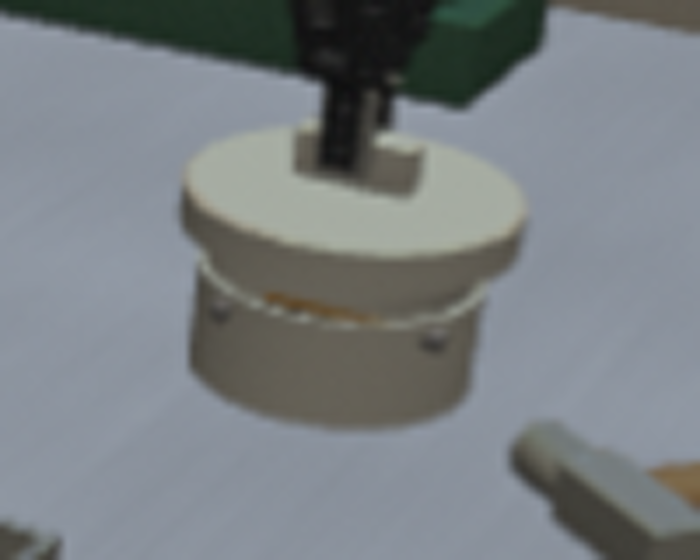

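View pics/w27.png

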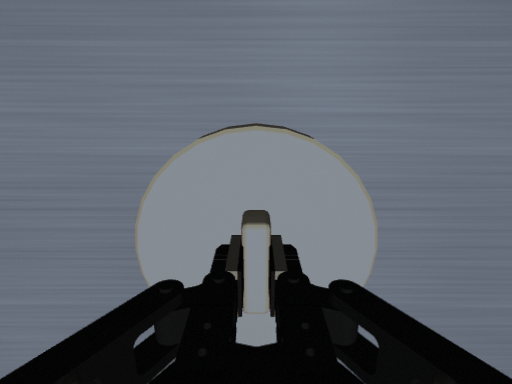

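Call:
send_rows --series '[{"tx": -0.12, "ty": -0.13, "tz": 0.8, "wx": 0.003, "wy": -0.004, "wz": 0, "jaw": 1}, {"tx": 0, "ty": 0, "tz": 0.6, "wx": 0, "wy": 0, "wz": 0, "jaw": 1}, {"tx": 0, "ty": 0, "tz": 0, "wx": 0, "wy": 0, "wz": 0, "jaw": 1}]'

```text
t: 32.17
tool_pos: [0.4758, -0.3046, 0.0802]
tool_rot: [3.141, 0.002, -0.001]
contact_force: [-0.6, -0.1, -1.9]
opening: 0.0119
```

Call:
send_rows --series '[{"tx": 0, "ty": 0, "tz": 0.3, "wx": 0, "wy": 0, "wz": 0, "jaw": 1}, {"tx": 0, "ty": 0, "tz": 0.3, "wx": 0, "wy": 0, "wz": 0, "jaw": 1}, {"tx": 0, "ty": 0, "tz": 0, "wx": 0, "wy": 0, "wz": 0, "jaw": 1}]'

```text
t: 32.55
tool_pos: [0.4768, -0.3048, 0.0749]
tool_rot: [3.141, 0.002, 0.003]
contact_force: [1.1, 1.1, 0.4]
opening: 0.012
```

Call:
send_rows --series '[{"tx": 0, "ty": 0, "tz": 0.3, "wx": 0, "wy": 0, "wz": 0, "jaw": 1}, {"tx": 0, "ty": 0, "tz": 0.3, "wx": 0, "wy": 0, "wz": 0, "jaw": 1}]'

```text
t: 32.8
tool_pos: [0.4782, -0.3058, 0.0716]
tool_rot: [3.139, 0.002, 0.007]
contact_force: [-1.7, 0.8, 6.4]
opening: 0.0121
```

Call:
send_rows --series '[{"tx": 0, "ty": 0, "tz": 0.4, "wx": 0, "wy": 0, "wz": 0, "jaw": 1}, {"tx": 0, "ty": 0, "tz": 0.4, "wx": 0, "wy": 0, "wz": 0, "jaw": 1}]'

```text
t: 33.05
tool_pos: [0.478, -0.306, 0.0647]
tool_rot: [3.139, 0.002, 0.005]
contact_force: [-8.0, 5.9, 25.0]
opening: 0.0119
```

Call:
send_rows --series '[{"tx": 0, "ty": 0, "tz": -0.1, "wx": 0, "wy": 0, "wz": 0, "jaw": 1}, {"tx": 0, "ty": 0, "tz": 0, "wx": 0, "wy": 0, "wz": 0, "jaw": 0.75}, {"tx": 0, "ty": 0, "tz": 0, "wx": 0, "wy": 0, "wz": 0, "jaw": 0.6}, {"tx": 0, "ty": 0, "tz": -3, "wx": 0, "wy": 0, "wz": 0, "jaw": 0.6}, {"tx": 0, "ty": 0, "tz": -6, "wx": 0, "wy": 0, "wz": 0, "jaw": 0.6}]'

```text
t: 33.67
tool_pos: [0.4738, -0.3031, 0.149]
tool_rot: [-3.137, -0.002, 0.013]
contact_force: [0.8, -0.3, -0.3]
opening: 0.0342
```

Call:
send_rows --series '[{"tx": -1, "ty": 0, "tz": -5, "wx": 0, "wy": 0, "wz": 0, "jaw": 0.6}, {"tx": 0, "ty": 0, "tz": 0, "wx": 0, "wy": 0, "wz": 0, "jaw": 0.6}, {"tx": 0, "ty": 0, "tz": 0, "wx": 0, "wy": 0, "wz": 0, "jaw": 0.6}]'

```text
t: 34.05
tool_pos: [0.4659, -0.3053, 0.2059]
tool_rot: [3.139, 0.002, -0.001]
contact_force: [-0.0, 0.1, -0.2]
opening: 0.034
```

```bash
python3 snap.py w28; python3 lid.py w28 .4748 -.3075 0 0.03; python3 - <<'E'
from h import *; import pickle
s=ctrl.get_image('side'); cv2.imwrite('pics/side2.png',s[:,:,::-1]); c=ctrl.camera_info('side'); x,y=.4748,-.3048
overlay('pics/side2.png',c,[(circ(c,x,y,.049,.067),(0,0,255)),(circ(c,x,y,.059,.067),(0,255,0)),(circ(c,x,y,.03,.067),(255,0,0))],(290,130,390,200),7,'pics/s3.png')
E
```

```text
[ 0.4662 -0.3055  0.2062] [ 3.139e+00  2.400e-03 -8.000e-04] [-0.     0.011  0.004  0.002  0.    -0.001] 34.1
```

View pics/s3.png

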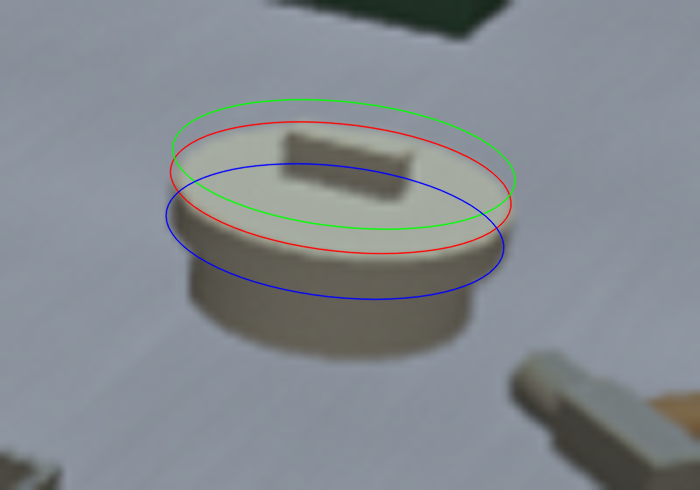

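View pics/w28o.png

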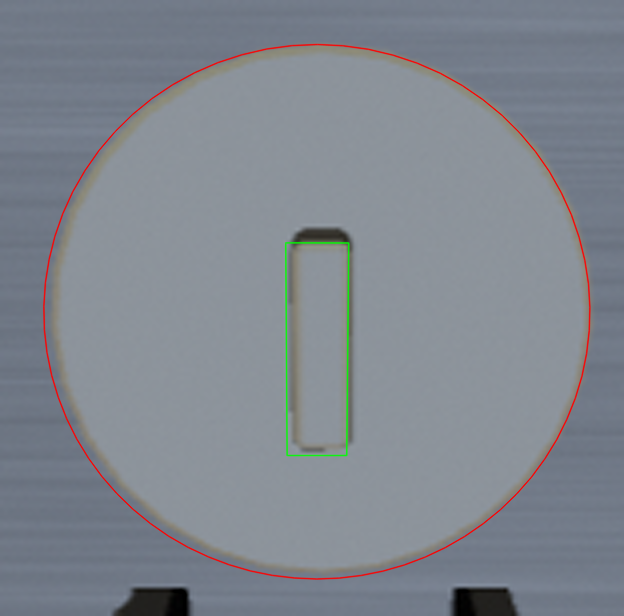

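```bash
python3 -c "
from h import *
plan([.58,.26,.20],0,5.5)"
```

```text
0 tx 1.04 ty -5.14 tz 0.04 wx 0.000 wy 0.000 wz 0.000
 1 tx 1.04 ty -5.14 tz 0.04 wx 0.000 wy 0.000 wz 0.000
 2 tx 1.04 ty -5.14 tz 0.04 wx 0.000 wy 0.000 wz 0.000
 3 tx 1.04 ty -5.14 tz 0.04 wx 0.000 wy 0.000 wz 0.000
 4 tx 1.04 ty -5.14 tz 0.04 wx 0.000 wy 0.000 wz 0.000
 5 tx 1.04 ty -5.14 tz 0.04 wx 0.000 wy 0.000 wz 0.000
 6 tx 1.04 ty -5.14 tz 0.05 wx 0.000 wy 0.000 wz 0.000
 7 tx 1.04 ty -5.14 tz 0.05 wx 0.000 wy 0.000 wz 0.000
 8 tx 1.04 ty -5.14 tz 0.05 wx 0.000 wy 0.000 wz 0.000
 9 tx 1.04 ty -5.14 tz 0.05 wx 0.000 wy 0.000 wz 0.000
10 tx 1.04 ty -5.14 tz 0.05 wx 0.000 wy 0.000 wz 0.000
at [ 0.466  -0.3053  0.2056] yaw 0.0016 open 0.0338 F [0.3 0.3 0.6] t 34.15
```

Call:
send_rows --series '[{"tx": 1, "ty": -5.1, "tz": 0, "wx": 0, "wy": 0, "wz": 0, "jaw": 0.3}, {"tx": 1, "ty": -5.1, "tz": 0, "wx": 0, "wy": 0, "wz": 0, "jaw": 0.3}, {"tx": 1, "ty": -5.1, "tz": 0, "wx": 0, "wy": 0, "wz": 0, "jaw": 0.3}, {"tx": 1, "ty": -5.1, "tz": 0, "wx": 0, "wy": 0, "wz": 0, "jaw": 0.3}, {"tx": 1, "ty": -5.1, "tz": 0, "wx": 0, "wy": 0, "wz": 0, "jaw": 0.3}]'

```text
t: 34.78
tool_pos: [0.5136, -0.0448, 0.1955]
tool_rot: [-3.137, 0.009, 0.023]
contact_force: [1.1, 0.2, 0.7]
opening: 0.0595
```

Call:
send_rows --series '[{"tx": 1, "ty": -5.1, "tz": 0, "wx": 0, "wy": 0, "wz": 0, "jaw": 0.3}, {"tx": 1, "ty": -5.1, "tz": 0, "wx": 0, "wy": 0, "wz": 0, "jaw": 0.3}, {"tx": 1, "ty": -5.1, "tz": 0, "wx": 0, "wy": 0, "wz": 0, "jaw": 0.3}, {"tx": 1, "ty": -5.1, "tz": 0, "wx": 0, "wy": 0, "wz": 0, "jaw": 0.3}, {"tx": 1, "ty": -5.1, "tz": 0, "wx": 0, "wy": 0, "wz": 0, "jaw": 0.3}]'

```text
t: 35.4
tool_pos: [0.5614, 0.2189, 0.185]
tool_rot: [-3.139, 0.008, 0.047]
contact_force: [1.5, -0.2, -0.2]
opening: 0.0597
```

```bash
python3 -c "
from h import *
plan([.581,.2847,.14],0,5.5)"
```

```text
0 tx 1.03 ty -3.29 tz 2.23 wx -0.001 wy 0.015 wz -0.003
 1 tx 1.01 ty -3.29 tz 2.24 wx -0.001 wy 0.015 wz -0.003
at [0.5614 0.2189 0.185 ] yaw -0.0051 open 0.0597 F [ 1.5 -0.2 -0.2] t 35.4
```

Call:
send_rows --series '[{"tx": 1, "ty": -3.2, "tz": 1, "wx": -0.002, "wy": 0.03, "wz": -0.005, "jaw": 0.3}, {"tx": 0.9, "ty": -2.6, "tz": 2, "wx": 0, "wy": 0, "wz": 0, "jaw": 0.3}, {"tx": 0, "ty": 0, "tz": 1, "wx": 0, "wy": 0, "wz": 0, "jaw": 0.3}, {"tx": 0, "ty": 0, "tz": 0, "wx": 0, "wy": 0, "wz": 0, "jaw": 0.3}]'

```text
t: 35.9
tool_pos: [0.5769, 0.2813, 0.1352]
tool_rot: [3.137, 0.009, -0.016]
contact_force: [0.5, -0.1, 0.7]
opening: 0.0596
```

```bash
python3 snap.py w29; python3 -c "
from h import *
plan([.5812,.2847,.0384],0,5.5)"
```

```text
[0.5771 0.2812 0.1358] [ 3.1379  0.0087 -0.0147] [-0.009 -0.023 -0.012 -0.001  0.001  0.001] 35.95
 0 tx 0.25 ty -0.19 tz 4.87 wx 0.002 wy 0.005 wz 0.003
 1 tx 0.23 ty -0.18 tz 4.87 wx 0.002 wy 0.005 wz 0.003
at [0.5771 0.2812 0.1358] yaw 0.0055 open 0.0599 F [ 0.5 -0.1  0.2] t 35.95
```

View pics/w29.png

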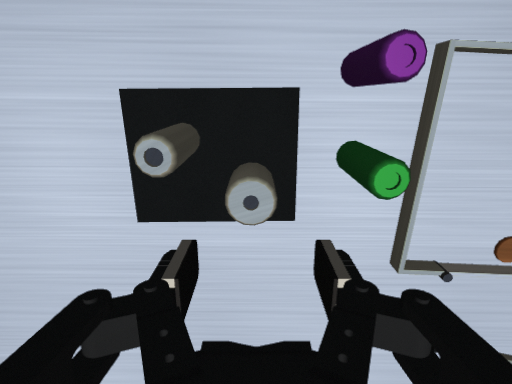

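Both rollers stand on the mat, tall at (154,157) and short at (251,203). Going down on the short one.

Call:
send_rows --series '[{"tx": 0.3, "ty": -0.3, "tz": 2.2, "wx": 0.003, "wy": 0.012, "wz": 0.005, "jaw": 0.3}, {"tx": 0.1, "ty": 0, "tz": 2.5, "wx": 0, "wy": 0, "wz": 0, "jaw": 0.3}, {"tx": 0, "ty": 0, "tz": 0, "wx": 0, "wy": 0, "wz": 0, "jaw": 0.3}, {"tx": 0, "ty": 0, "tz": 0, "wx": 0, "wy": 0, "wz": 0, "jaw": 0.3}]'

```text
t: 36.45
tool_pos: [0.5835, 0.2812, 0.0921]
tool_rot: [-3.141, 0.006, -0.013]
contact_force: [0.6, 0.1, -0.1]
opening: 0.0596
```

```bash
python3 -c "
from h import *
plan([.5812,.2847,.0384],0,5.5)"
```

```text
0 tx -0.27 ty -0.34 tz 5.37 wx -0.001 wy -0.008 wz -0.004
at [0.5835 0.2812 0.0921] yaw -0.0041 open 0.0596 F [ 0.6  0.1 -0.1] t 36.45
```

Call:
send_rows --series '[{"tx": -0.3, "ty": -0.35, "tz": 1, "wx": 0, "wy": 0, "wz": -0.003, "jaw": 0.3}, {"tx": 0, "ty": 0, "tz": 2, "wx": 0, "wy": 0, "wz": 0, "jaw": 0.3}, {"tx": 0, "ty": 0, "tz": 1.8, "wx": 0, "wy": 0, "wz": 0, "jaw": 0.3}, {"tx": 0, "ty": 0, "tz": 0, "wx": 0, "wy": 0, "wz": 0, "jaw": 0.3}, {"tx": 0, "ty": 0, "tz": 0, "wx": 0, "wy": 0, "wz": 0, "jaw": 0.3}]'

```text
t: 37.08
tool_pos: [0.5814, 0.2851, 0.0425]
tool_rot: [-3.14, 0.002, -0.016]
contact_force: [0.3, 0.1, 0.8]
opening: 0.0601
```

```bash
python3 -c "
from h import *
plan([.5812,.2847,.0384],0,5.5)"
```

```text
0 tx -0.03 ty 0.04 tz 0.40 wx -0.001 wy -0.010 wz -0.001
at [0.5814 0.2851 0.0425] yaw -0.0011 open 0.0601 F [0.3 0.1 0.8] t 37.075
```

Call:
send_rows --series '[{"tx": 0, "ty": 0, "tz": 0.4, "wx": 0, "wy": 0, "wz": 0, "jaw": 0.3}, {"tx": 0, "ty": 0, "tz": 0, "wx": 0, "wy": 0, "wz": 0, "jaw": 0.45}, {"tx": 0, "ty": 0, "tz": 0, "wx": 0, "wy": 0, "wz": 0, "jaw": 0.52}, {"tx": 0, "ty": 0, "tz": 0, "wx": 0, "wy": 0, "wz": 0, "jaw": 0.65}, {"tx": 0, "ty": 0, "tz": 0, "wx": 0, "wy": 0, "wz": 0, "jaw": 0.75}]' --squeeze 35

```text
t: 37.7
tool_pos: [0.5824, 0.2854, 0.0395]
tool_rot: [-3.139, 0.002, -0.02]
contact_force: [0.6, -0.6, -1.3]
opening: 0.0392
```

```bash
python3 snap.py w30; python3 - <<'E'
from h import *
g=lambda i:cv2.imread(f'pics/{i}.png')[200:362,180:330]
cv2.imwrite('pics/w1230.png',cv2.resize(np.hstack([g('w12'),g('w30')]),None,fx=2.6,fy=2.6,interpolation=cv2.INTER_CUBIC))
E
```

```text
[0.5824 0.2854 0.0396] [-3.1393e+00  1.8000e-03 -2.0100e-02] [-0.001  0.    -0.001 -0.004  0.001  0.   ] 37.75
```

View pics/w1230.png

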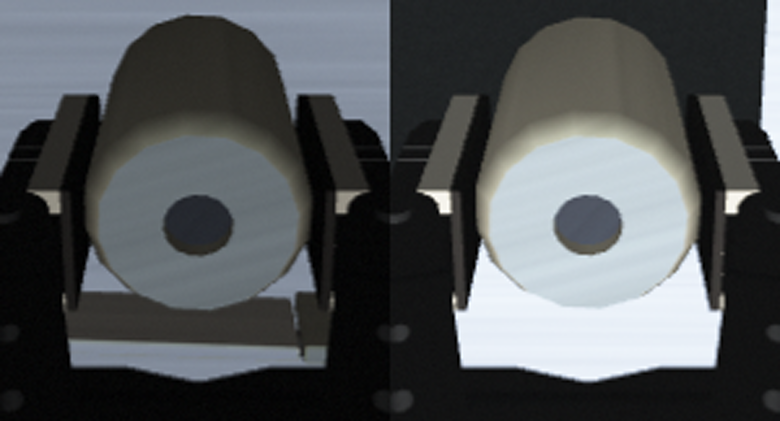

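Call:
send_rows --series '[{"tx": 0, "ty": 0, "tz": -0.5, "wx": 0, "wy": 0, "wz": 0, "jaw": 0.75}, {"tx": 0, "ty": 0, "tz": -3, "wx": 0, "wy": 0, "wz": 0, "jaw": 0.75}, {"tx": 0, "ty": 0, "tz": -5, "wx": 0, "wy": 0, "wz": 0, "jaw": 0.75}, {"tx": 0, "ty": 1, "tz": -5, "wx": 0, "wy": 0, "wz": 0, "jaw": 0.75}, {"tx": 0, "ty": 3, "tz": 0, "wx": 0, "wy": 0, "wz": 0, "jaw": 0.75}]'

```text
t: 38.38
tool_pos: [0.5784, 0.2451, 0.1761]
tool_rot: [-3.141, -0.003, -0.011]
contact_force: [0.4, -1.4, -1.7]
opening: 0.0389
```

```bash
python3 -c "
from h import *
plan([.5503,-.002,.165],0,4.7)"
```

```text
0 tx -0.48 ty 4.12 tz 0.18 wx -0.000 wy -0.001 wz 0.000
 1 tx -0.48 ty 4.12 tz 0.18 wx -0.000 wy -0.001 wz 0.000
 2 tx -0.47 ty 4.12 tz 0.18 wx -0.000 wy -0.001 wz 0.000
 3 tx -0.47 ty 4.12 tz 0.18 wx -0.000 wy -0.001 wz 0.000
 4 tx -0.47 ty 4.12 tz 0.18 wx -0.000 wy -0.001 wz 0.000
 5 tx -0.47 ty 4.12 tz 0.18 wx -0.000 wy -0.001 wz 0.000
at [0.5784 0.2451 0.1761] yaw 0.0017 open 0.0389 F [ 0.4 -1.4 -1.7] t 38.375
```

Call:
send_rows --series '[{"tx": -0.5, "ty": 4.1, "tz": 0, "wx": 0, "wy": 0, "wz": 0, "jaw": 0.75}, {"tx": -0.5, "ty": 4.1, "tz": 0, "wx": 0, "wy": 0, "wz": 0, "jaw": 0.75}, {"tx": -0.5, "ty": 4.1, "tz": 0, "wx": 0, "wy": 0, "wz": 0, "jaw": 0.75}, {"tx": -0.5, "ty": 4.1, "tz": 0, "wx": 0, "wy": 0, "wz": 0, "jaw": 0.75}, {"tx": -0.5, "ty": 4.1, "tz": 0, "wx": 0, "wy": 0, "wz": 0, "jaw": 0.75}]'

```text
t: 39.0
tool_pos: [0.552, 0.0352, 0.1768]
tool_rot: [-3.141, -0.008, -0.012]
contact_force: [0.2, -0.3, -3.0]
opening: 0.0393
```

Call:
send_rows --series '[{"tx": -0.4, "ty": 3, "tz": 0.5, "wx": 0, "wy": 0, "wz": 0, "jaw": 0.75}, {"tx": 0, "ty": 0, "tz": 0, "wx": 0, "wy": 0, "wz": 0, "jaw": 0.75}, {"tx": 0, "ty": 0, "tz": 0, "wx": 0, "wy": 0, "wz": 0, "jaw": 0.75}]'

```text
t: 39.38
tool_pos: [0.5469, 0.0023, 0.1715]
tool_rot: [-3.141, -0.001, -0.011]
contact_force: [0.9, 0.4, -2.9]
opening: 0.039
```

```bash
python3 -c "
from h import *
plan([.5503,-.0138,.08],0,4.7)"
```

```text
0 tx 0.14 ty 0.81 tz 4.58 wx -0.000 wy -0.004 wz 0.000
 1 tx 0.15 ty 0.81 tz 4.58 wx -0.000 wy -0.004 wz 0.000
at [0.5469 0.0023 0.1715] yaw 0.0006 open 0.039 F [ 0.9  0.4 -2.9] t 39.375
```

Call:
send_rows --series '[{"tx": 0.15, "ty": 0.8, "tz": 3.5, "wx": 0, "wy": 0.002, "wz": 0, "jaw": 0.75}, {"tx": 0.1, "ty": 0.6, "tz": 3.5, "wx": 0, "wy": 0, "wz": 0, "jaw": 0.75}, {"tx": 0, "ty": 0, "tz": 1.5, "wx": 0, "wy": 0, "wz": 0, "jaw": 0.75}, {"tx": 0, "ty": 0, "tz": 0, "wx": 0, "wy": 0, "wz": 0, "jaw": 0.75}, {"tx": 0, "ty": 0, "tz": 0, "wx": 0, "wy": 0, "wz": 0, "jaw": 0.75}]'

```text
t: 40.0
tool_pos: [0.5531, -0.0075, 0.088]
tool_rot: [-3.14, -0.01, -0.023]
contact_force: [-0.5, -0.4, -2.5]
opening: 0.0394
```

```bash
python3 -c "
from h import *
plan([.5503,-.0138,.0378],0,4.7)
print(ctrl.get_obs()['tool_rot'])"
```

```text
0 tx -0.18 ty 0.32 tz 2.50 wx -0.001 wy -0.007 wz 0.003
 1 tx -0.16 ty 0.32 tz 2.51 wx -0.001 wy -0.007 wz 0.003
at [ 0.5531 -0.0075  0.088 ] yaw 0.0066 open 0.0394 F [-0.5 -0.4 -2.5] t 40.0
[-3.13999729 -0.01034402 -0.02321165]
```

Call:
send_rows --series '[{"tx": -0.3, "ty": 0.55, "tz": 1, "wx": 0, "wy": -0.002, "wz": 0.005, "jaw": 0.75}, {"tx": 0, "ty": 0, "tz": 2, "wx": 0, "wy": 0, "wz": 0, "jaw": 0.75}, {"tx": 0, "ty": 0, "tz": 0.8, "wx": 0, "wy": 0, "wz": 0, "jaw": 0.75}, {"tx": 0, "ty": 0, "tz": 0, "wx": 0, "wy": 0, "wz": 0, "jaw": 0.75}, {"tx": 0, "ty": 0, "tz": 0, "wx": 0, "wy": 0, "wz": 0, "jaw": 0.75}]'

```text
t: 40.62
tool_pos: [0.5535, -0.014, 0.0529]
tool_rot: [3.141, 0.002, 0.032]
contact_force: [0.6, 0.7, -1.7]
opening: 0.039
```

```bash
python3 -c "
from h import *
plan([.5503,-.0138,.0378],0,4.7)
print(ctrl.get_obs()['tool_rot'])"
```

```text
0 tx -0.35 ty -0.02 tz 1.51 wx 0.000 wy -0.020 wz 0.002
at [ 0.5535 -0.014   0.0529] yaw 0.0015 open 0.039 F [ 0.6  0.7 -1.7] t 40.625
[3.14130356e+00 2.39275730e-03 3.18956333e-02]
```

Call:
send_rows --series '[{"tx": -0.3, "ty": 0, "tz": 0.6, "wx": 0, "wy": -0.007, "wz": 0.001, "jaw": 0.75}, {"tx": 0, "ty": 0, "tz": 0, "wx": 0, "wy": 0, "wz": 0, "jaw": 0.75}, {"tx": 0, "ty": 0, "tz": 0, "wx": 0, "wy": 0, "wz": 0, "jaw": 0.75}]'

```text
t: 41.0
tool_pos: [0.5513, -0.0141, 0.0477]
tool_rot: [3.141, 0.001, 0.023]
contact_force: [0.0, 0.4, -3.3]
opening: 0.0385
```

```bash
python3 -c "
from h import *
plan([.5503,-.0138,.0378],0,4.7)
print(ctrl.get_obs()['tool_rot'])"
```

```text
0 tx -0.11 ty -0.03 tz 0.99 wx 0.000 wy -0.015 wz 0.000
at [ 0.5513 -0.0141  0.0477] yaw 0.0005 open 0.0385 F [ 0.   0.4 -3.3] t 41.0
[3.14105918e+00 7.21219309e-04 2.34324167e-02]
```

Call:
send_rows --series '[{"tx": -0.18, "ty": -0.04, "tz": 0.75, "wx": 0, "wy": -0.002, "wz": 0, "jaw": 0.75}, {"tx": 0, "ty": 0, "tz": 0, "wx": 0, "wy": 0, "wz": 0, "jaw": 0.75}, {"tx": 0, "ty": 0, "tz": 0, "wx": 0, "wy": 0, "wz": 0, "jaw": 0.75}]'

```text
t: 41.38
tool_pos: [0.5494, -0.0137, 0.0397]
tool_rot: [3.141, 0.001, 0.02]
contact_force: [0.0, 0.3, -1.5]
opening: 0.0391
```

```bash
python3 -c "
from h import *
plan([.5503,-.0138,.0378],0,4.7)
print(ctrl.get_obs()['tool_rot'])"
```

```text
0 tx 0.09 ty 0.01 tz 0.19 wx 0.000 wy -0.013 wz 0.000
at [ 0.5494 -0.0137  0.0397] yaw 0.0005 open 0.0391 F [ 0.   0.3 -1.5] t 41.375
[3.14107852e+00 7.71515732e-04 1.99852871e-02]
```

Call:
send_rows --series '[{"tx": 0.08, "ty": 0, "tz": 0.2, "wx": 0, "wy": 0, "wz": 0, "jaw": 0.75}, {"tx": 0, "ty": 0, "tz": 0, "wx": 0, "wy": 0, "wz": 0, "jaw": 0.75}, {"tx": 0, "ty": 0, "tz": 0, "wx": 0, "wy": 0, "wz": 0, "jaw": 0.75}]'

```text
t: 41.75
tool_pos: [0.5505, -0.0137, 0.0377]
tool_rot: [3.141, 0.001, 0.021]
contact_force: [-0.3, 0.4, -2.0]
opening: 0.0389
```

```bash
python3 snap.py w31; python3 - <<'E'
from h import *
g=lambda i:cv2.imread(f'pics/{i}.png')[180:362,150:370]
cv2.imwrite('pics/w1231.png',cv2.resize(np.hstack([g('w12'),g('w31')]),None,fx=1.8,fy=1.8,interpolation=cv2.INTER_CUBIC))
E
```

```text
[ 0.5505 -0.0137  0.0377] [3.141e+00 7.000e-04 2.060e-02] [-0.    -0.001 -0.001  0.002 -0.001  0.   ] 41.8
```

View pics/w1231.png

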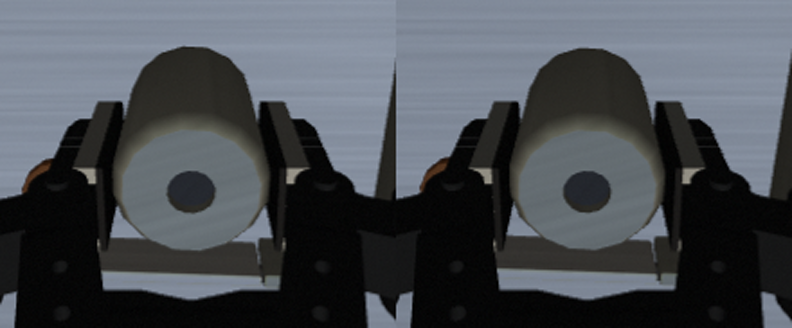

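Call:
send_rows --series '[{"tx": 0, "ty": 0, "tz": 0.06, "wx": 0, "wy": 0, "wz": 0, "jaw": 0.75}, {"tx": 0, "ty": 0, "tz": 0, "wx": 0, "wy": 0, "wz": 0, "jaw": 0.75}]'

```text
t: 42.05
tool_pos: [0.5508, -0.0137, 0.0376]
tool_rot: [3.141, 0.001, 0.021]
contact_force: [-0.1, 0.5, -2.5]
opening: 0.0391
```

Call:
send_rows --series '[{"tx": 0, "ty": 0, "tz": 0, "wx": 0, "wy": 0, "wz": 0, "jaw": 0.5}, {"tx": 0, "ty": 0, "tz": 0, "wx": 0, "wy": 0, "wz": 0, "jaw": 0.4}, {"tx": 0, "ty": 0, "tz": 0, "wx": 0, "wy": 0, "wz": 0, "jaw": 0.3}]'

```text
t: 42.42
tool_pos: [0.5519, -0.0139, 0.0387]
tool_rot: [3.141, 0.001, 0.025]
contact_force: [-0.0, 0.3, -0.5]
opening: 0.0599
```

Call:
send_rows --series '[{"tx": 0, "ty": 0, "tz": -3, "wx": 0, "wy": 0, "wz": 0, "jaw": 0.3}, {"tx": 0, "ty": 0, "tz": -5, "wx": 0, "wy": 0, "wz": 0, "jaw": 0.4}, {"tx": 0, "ty": 0, "tz": -5, "wx": 0, "wy": 0, "wz": 0, "jaw": 0.45}, {"tx": 0, "ty": -2, "tz": -1, "wx": 0, "wy": 0, "wz": 0, "jaw": 0.45}]'

```text
t: 42.92
tool_pos: [0.5489, 0.006, 0.1815]
tool_rot: [3.141, -0.002, 0.021]
contact_force: [-0.2, -0.1, 0.5]
opening: 0.0472
```

```bash
python3 -c "
from h import *
plan([.62,.325,.185],0,5.5)"
```

```text
0 tx 1.18 ty -5.32 tz -0.05 wx 0.000 wy -0.002 wz -0.000
 1 tx 1.18 ty -5.32 tz -0.05 wx 0.000 wy -0.002 wz -0.000
 2 tx 1.18 ty -5.32 tz -0.05 wx 0.000 wy -0.002 wz -0.000
 3 tx 1.18 ty -5.32 tz -0.05 wx 0.000 wy -0.002 wz -0.000
 4 tx 1.18 ty -5.32 tz -0.05 wx 0.000 wy -0.002 wz -0.000
 5 tx 1.18 ty -5.32 tz -0.06 wx 0.000 wy -0.002 wz -0.000
at [0.5489 0.006  0.1815] yaw -0.0015 open 0.0472 F [-0.2 -0.1  0.5] t 42.925
```

Call:
send_rows --series '[{"tx": 1.2, "ty": -5.3, "tz": -0.2, "wx": 0, "wy": -0.002, "wz": 0, "jaw": 0.3}, {"tx": 1.2, "ty": -5.3, "tz": -0.2, "wx": 0, "wy": -0.002, "wz": 0, "jaw": 0.3}, {"tx": 1.2, "ty": -5.3, "tz": -0.2, "wx": 0, "wy": -0.002, "wz": 0, "jaw": 0.3}, {"tx": 1.2, "ty": -5.3, "tz": -0.2, "wx": 0, "wy": 0, "wz": 0, "jaw": 0.3}, {"tx": 1.2, "ty": -5.3, "tz": -0.2, "wx": 0, "wy": 0, "wz": 0, "jaw": 0.3}]'

```text
t: 43.55
tool_pos: [0.6088, 0.279, 0.1894]
tool_rot: [3.14, -0.008, 0.008]
contact_force: [1.1, -0.0, 0.3]
opening: 0.0596
```

```bash
python3 -c "
from h import *
plan([.6213,.343,.15],0,5.5)"
```

```text
0 tx 0.60 ty -3.21 tz 1.97 wx 0.001 wy -0.002 wz -0.003
 1 tx 0.61 ty -3.20 tz 1.97 wx 0.001 wy -0.002 wz -0.003
at [0.6088 0.279  0.1894] yaw -0.0054 open 0.0596 F [ 1.1 -0.   0.3] t 43.55
```

Call:
send_rows --series '[{"tx": 0.7, "ty": -3.2, "tz": 1, "wx": 0, "wy": 0, "wz": -0.005, "jaw": 0.3}, {"tx": 0.5, "ty": -2.4, "tz": 2, "wx": 0, "wy": 0, "wz": 0, "jaw": 0.3}, {"tx": 0, "ty": 0, "tz": 1, "wx": 0, "wy": 0, "wz": 0, "jaw": 0.3}, {"tx": 0, "ty": 0, "tz": 0, "wx": 0, "wy": 0, "wz": 0, "jaw": 0.3}]'

```text
t: 44.05
tool_pos: [0.6178, 0.3422, 0.143]
tool_rot: [3.138, 0.011, -0.002]
contact_force: [-0.6, -1.1, 0.4]
opening: 0.0598
```

```bash
python3 snap.py w32; python3 -c "
from h import *
plan([.6213,.343,.11],0,5.5)
t=ctrl.get_image('top');crop(t,90,130,290,280,4,'pics/t4.png')"
```

```text
[0.618  0.3422 0.1437] [ 3.1384e+00  1.0300e-02 -7.0000e-04] [-0.012 -0.019 -0.012  0.     0.002  0.001] 44.1
 0 tx 0.33 ty -0.09 tz 3.36 wx 0.003 wy 0.000 wz 0.007
at [0.618  0.3422 0.1437] yaw 0.0066 open 0.0599 F [ 0.1 -0.1  0.6] t 44.1
```

View pics/w32.png

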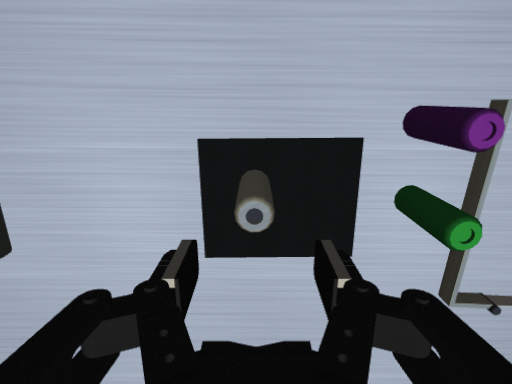

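View pics/t4.png

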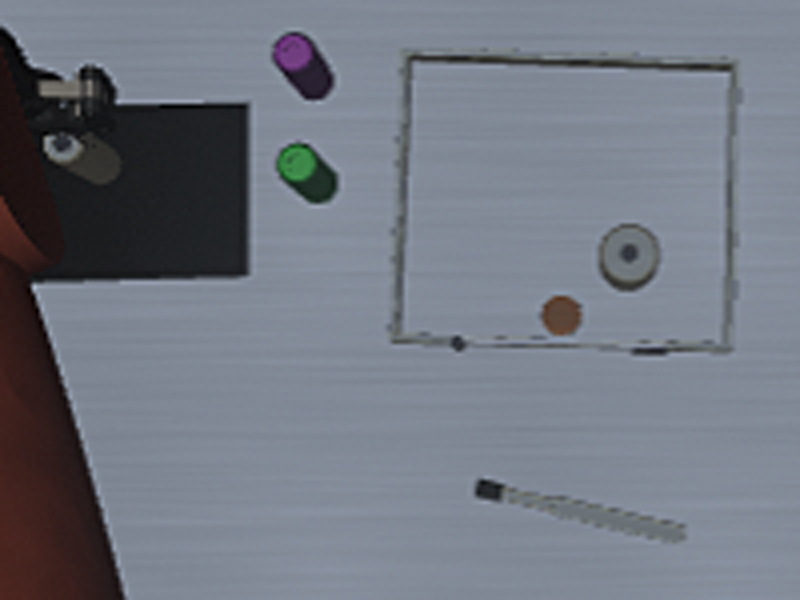

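Call:
send_rows --series '[{"tx": 0.3, "ty": -0.1, "tz": 1.5, "wx": 0.003, "wy": 0.004, "wz": 0.006, "jaw": 0.3}, {"tx": 0, "ty": 0, "tz": 1.5, "wx": 0, "wy": 0, "wz": 0, "jaw": 0.3}, {"tx": 0, "ty": 0, "tz": 0, "wx": 0, "wy": 0, "wz": 0, "jaw": 0.3}, {"tx": 0, "ty": 0, "tz": 0, "wx": 0, "wy": 0, "wz": 0, "jaw": 0.3}]'

```text
t: 44.65
tool_pos: [0.6229, 0.3411, 0.1143]
tool_rot: [-3.14, 0.005, -0.012]
contact_force: [-0.3, -0.5, -0.2]
opening: 0.0597
```

```bash
python3 -c "
from h import *
plan([.6213,.343,.045],0,5.5)"
```

```text
0 tx -0.11 ty -0.09 tz 3.46 wx -0.001 wy -0.004 wz -0.002
 1 tx -0.09 ty -0.09 tz 3.46 wx -0.001 wy -0.004 wz -0.002
at [0.6229 0.3411 0.1143] yaw -0.0033 open 0.0597 F [-0.3 -0.5 -0.2] t 44.65
```

Call:
send_rows --series '[{"tx": -0.15, "ty": -0.2, "tz": 1.5, "wx": 0, "wy": 0, "wz": -0.003, "jaw": 0.3}, {"tx": 0, "ty": 0, "tz": 2.5, "wx": 0, "wy": 0, "wz": 0, "jaw": 0.3}, {"tx": 0, "ty": 0, "tz": 2.3, "wx": 0, "wy": 0, "wz": 0, "jaw": 0.3}, {"tx": 0, "ty": 0, "tz": 0, "wx": 0, "wy": 0, "wz": 0, "jaw": 0.3}, {"tx": 0, "ty": 0, "tz": 0, "wx": 0, "wy": 0, "wz": 0, "jaw": 0.3}]'

```text
t: 45.28
tool_pos: [0.622, 0.3439, 0.0485]
tool_rot: [-3.14, -0.001, -0.013]
contact_force: [-0.3, -0.5, 0.0]
opening: 0.0598
```

```bash
python3 -c "
from h import *
plan([.6213,.343,.044],0,5.5); print(ctrl.get_obs()['tool_rot'])"
```

```text
0 tx -0.08 ty 0.09 tz 0.45 wx -0.002 wy -0.009 wz 0.000
at [0.622  0.3439 0.0485] yaw 0.0004 open 0.0598 F [-0.3 -0.5  0. ] t 45.275
[-3.13969303e+00 -6.41555814e-04 -1.33794351e-02]
```

Call:
send_rows --series '[{"tx": -0.08, "ty": 0.09, "tz": 0.4, "wx": 0, "wy": 0, "wz": 0, "jaw": 0.3}, {"tx": 0, "ty": 0, "tz": 0, "wx": 0, "wy": 0, "wz": 0, "jaw": 0.5}, {"tx": 0, "ty": 0, "tz": 0, "wx": 0, "wy": 0, "wz": 0, "jaw": 0.62}, {"tx": 0, "ty": 0, "tz": 0, "wx": 0, "wy": 0, "wz": 0, "jaw": 0.68}, {"tx": 0, "ty": 0, "tz": 0, "wx": 0, "wy": 0, "wz": 0, "jaw": 0.85}]' --squeeze 30

```text
t: 45.9
tool_pos: [0.6227, 0.3436, 0.0469]
tool_rot: [-3.138, -0.001, -0.019]
contact_force: [0.2, 0.3, -0.7]
opening: 0.0273
```

Call:
send_rows --series '[{"tx": 0, "ty": 0, "tz": 0, "wx": 0, "wy": 0, "wz": 0, "jaw": 0.85}]'

```text
t: 46.02
tool_pos: [0.6226, 0.3436, 0.0469]
tool_rot: [-3.138, -0.001, -0.019]
contact_force: [0.1, 0.2, -0.8]
opening: 0.0269
```

```bash
python3 snap.py w33; python3 - <<'E'
from h import *
g=lambda i:cv2.imread(f'pics/{i}.png')[200:362,180:330]
cv2.imwrite('pics/w433.png',cv2.resize(np.hstack([g('w4'),g('w33')]),None,fx=2.6,fy=2.6,interpolation=cv2.INTER_CUBIC))
E
```

```text
[0.6227 0.3436 0.0469] [-3.138e+00 -5.000e-04 -1.940e-02] [ 0.    -0.001  0.001 -0.    -0.001 -0.001] 46.075
```

View pics/w433.png

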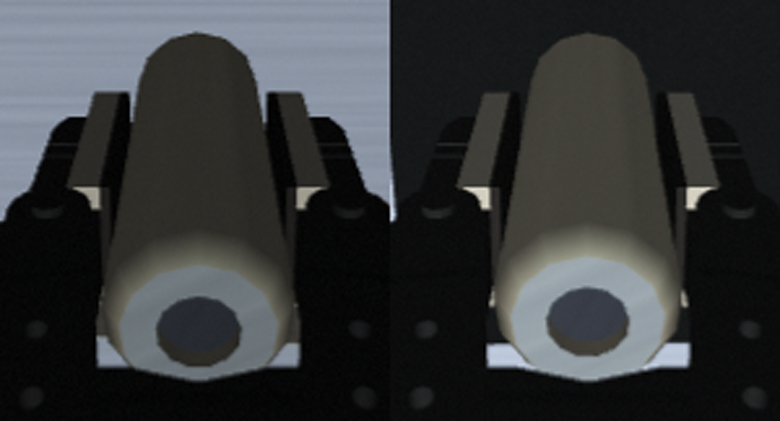

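```bash
python3 - <<'E'
from h import *; import pickle
L=lambda n:pickle.load(open(f'pics/{n}.pkl','rb'))
print(back(L('w4'),(198/2.6+180,331/2.6+200),.085)-[.5581,.0706,0], back(L('w33'),(197/2.6+180,322/2.6+200),.087)-[.6227,.3436,0])
print(back(L('w4'),(197/2.6+180,33/2.6+200),.0)-[.5581,.0706,0], back(L('w33'),(197/2.6+180,33/2.6+200),.002)-[.6227,.3436,0])
E
```

```text
[[-0.00177339 -0.00272111  0.085     ]] [[-0.00310984 -0.00278692  0.087     ]]
[[ 0.00979363 -0.0026727   0.        ]] [[ 0.00882183 -0.00255656  0.002     ]]
```

Call:
send_rows --series '[{"tx": 0, "ty": 0, "tz": -0.5, "wx": 0, "wy": 0, "wz": 0, "jaw": 0.85}, {"tx": 0, "ty": 0, "tz": -3, "wx": 0, "wy": 0, "wz": 0, "jaw": 0.85}, {"tx": 0, "ty": 0, "tz": -5, "wx": 0, "wy": 0, "wz": 0, "jaw": 0.85}, {"tx": 0, "ty": 1, "tz": -5, "wx": 0, "wy": 0, "wz": 0, "jaw": 0.85}, {"tx": 0, "ty": 3, "tz": 0, "wx": 0, "wy": 0, "wz": 0, "jaw": 0.85}]'

```text
t: 46.7
tool_pos: [0.6196, 0.3034, 0.1844]
tool_rot: [-3.14, -0.005, -0.013]
contact_force: [1.1, -0.5, -0.5]
opening: 0.0276
```

```bash
python3 -c "
from h import *
plan([.558,.085,.175],0,4.7)"
```

```text
0 tx -1.25 ty 4.37 tz 0.17 wx -0.000 wy -0.002 wz 0.001
 1 tx -1.24 ty 4.37 tz 0.17 wx -0.000 wy -0.002 wz 0.001
 2 tx -1.24 ty 4.37 tz 0.18 wx -0.000 wy -0.002 wz 0.001
 3 tx -1.24 ty 4.37 tz 0.18 wx -0.000 wy -0.002 wz 0.001
 4 tx -1.23 ty 4.37 tz 0.18 wx -0.000 wy -0.002 wz 0.001
at [0.6196 0.3034 0.1844] yaw 0.0032 open 0.0276 F [ 1.1 -0.5 -0.5] t 46.7
```

Call:
send_rows --series '[{"tx": -1.2, "ty": 4.4, "tz": 0, "wx": 0, "wy": 0, "wz": 0, "jaw": 0.85}, {"tx": -1.2, "ty": 4.4, "tz": 0, "wx": 0, "wy": 0, "wz": 0, "jaw": 0.85}, {"tx": -1.2, "ty": 4.4, "tz": 0, "wx": 0, "wy": 0, "wz": 0, "jaw": 0.85}, {"tx": -1.2, "ty": 4.4, "tz": 0, "wx": 0, "wy": 0, "wz": 0, "jaw": 0.85}, {"tx": -1.2, "ty": 3.4, "tz": 0, "wx": 0, "wy": 0, "wz": 0, "jaw": 0.85}]'

```text
t: 47.32
tool_pos: [0.5589, 0.0877, 0.1859]
tool_rot: [-3.14, -0.008, -0.02]
contact_force: [0.6, -1.0, -3.0]
opening: 0.0276
```

Call:
send_rows --series '[{"tx": 0, "ty": 0, "tz": 0, "wx": 0, "wy": 0, "wz": 0, "jaw": 0.85}, {"tx": 0, "ty": 0, "tz": 0, "wx": 0, "wy": 0, "wz": 0, "jaw": 0.85}]'

```text
t: 47.58
tool_pos: [0.5583, 0.086, 0.1862]
tool_rot: [-3.139, -0.003, -0.02]
contact_force: [0.5, 0.2, -0.5]
opening: 0.0272
```

```bash
python3 -c "
from h import *
plan([.5593,.073,.08],0,4.7); print(ctrl.get_obs()['tool_rot'])"
```

```text
0 tx -0.01 ty 0.44 tz 3.54 wx -0.001 wy -0.004 wz 0.001
 1 tx 0.00 ty 0.44 tz 3.54 wx -0.001 wy -0.004 wz 0.001
 2 tx 0.02 ty 0.44 tz 3.54 wx -0.001 wy -0.004 wz 0.001
at [0.5583 0.086  0.1862] yaw 0.0018 open 0.0272 F [ 0.5  0.2 -0.5] t 47.575
[-3.13944579e+00 -2.85285594e-03 -2.01661909e-02]
```

Call:
send_rows --series '[{"tx": 0, "ty": 0.6, "tz": 3.5, "wx": 0, "wy": -0.005, "wz": 0.001, "jaw": 0.85}, {"tx": 0, "ty": 0.4, "tz": 3.5, "wx": 0, "wy": 0, "wz": 0, "jaw": 0.85}, {"tx": 0, "ty": 0.2, "tz": 3, "wx": 0, "wy": 0, "wz": 0, "jaw": 0.85}, {"tx": 0, "ty": 0, "tz": 0, "wx": 0, "wy": 0, "wz": 0, "jaw": 0.85}, {"tx": 0, "ty": 0, "tz": 0, "wx": 0, "wy": 0, "wz": 0, "jaw": 0.85}]'

```text
t: 48.2
tool_pos: [0.5628, 0.0791, 0.0868]
tool_rot: [-3.138, -0.011, -0.021]
contact_force: [0.8, 0.3, -1.6]
opening: 0.0272
```

```bash
python3 -c "
from h import *
plan([.5593,.073,.045],0,4.7); print(ctrl.get_obs()['tool_rot'])"
```

```text
0 tx -0.41 ty 0.62 tz 4.18 wx -0.003 wy -0.013 wz 0.007
at [0.5628 0.0791 0.0868] yaw 0.0073 open 0.0272 F [ 0.8  0.3 -1.6] t 48.2
[-3.13800369 -0.01145603 -0.02100389]
```

Call:
send_rows --series '[{"tx": -0.35, "ty": 0.55, "tz": 1, "wx": 0, "wy": -0.002, "wz": 0.007, "jaw": 0.85}, {"tx": 0, "ty": 0, "tz": 1.3, "wx": 0, "wy": 0, "wz": 0, "jaw": 0.85}, {"tx": 0, "ty": 0, "tz": 0.5, "wx": 0, "wy": 0, "wz": 0, "jaw": 0.85}, {"tx": 0, "ty": 0, "tz": 0, "wx": 0, "wy": 0, "wz": 0, "jaw": 0.85}, {"tx": 0, "ty": 0, "tz": 0, "wx": 0, "wy": 0, "wz": 0, "jaw": 0.85}]'

```text
t: 48.82
tool_pos: [0.5617, 0.0737, 0.0603]
tool_rot: [-3.138, -0.001, -0.026]
contact_force: [-0.5, -0.6, -2.0]
opening: 0.0274
```

```bash
python3 -c "
from h import *
plan([.5593,.073,.045],0,4.7); print(ctrl.get_obs()['tool_rot'])"
```

```text
0 tx -0.27 ty 0.08 tz 1.53 wx -0.004 wy -0.017 wz 0.000
at [0.5617 0.0737 0.0603] yaw 0.0004 open 0.0274 F [-0.5 -0.6 -2. ] t 48.825
[-3.13785198e+00 -6.01177915e-04 -2.62112257e-02]
```

Call:
send_rows --series '[{"tx": -0.25, "ty": 0.08, "tz": 0.9, "wx": 0, "wy": -0.005, "wz": 0, "jaw": 0.85}, {"tx": 0, "ty": 0, "tz": 0, "wx": 0, "wy": 0, "wz": 0, "jaw": 0.85}, {"tx": 0, "ty": 0, "tz": 0, "wx": 0, "wy": 0, "wz": 0, "jaw": 0.85}]'

```text
t: 49.2
tool_pos: [0.5595, 0.0729, 0.0511]
tool_rot: [-3.138, -0.001, -0.019]
contact_force: [-0.8, -0.4, -1.7]
opening: 0.0275
```

```bash
python3 -c "
from h import *
plan([.5593,.073,.045],0,4.7); print(ctrl.get_obs()['tool_rot'])"
```

```text
0 tx -0.03 ty -0.00 tz 0.61 wx -0.004 wy -0.012 wz 0.000
at [0.5595 0.0729 0.0511] yaw 0.0004 open 0.0275 F [-0.8 -0.4 -1.7] t 49.2
[-3.13788485e+00 -6.16580526e-04 -1.89907633e-02]
```

Call:
send_rows --series '[{"tx": -0.03, "ty": 0, "tz": 0.5, "wx": 0, "wy": 0, "wz": 0, "jaw": 0.85}, {"tx": 0, "ty": 0, "tz": 0, "wx": 0, "wy": 0, "wz": 0, "jaw": 0.85}, {"tx": 0, "ty": 0, "tz": 0, "wx": 0, "wy": 0, "wz": 0, "jaw": 0.85}]'

```text
t: 49.58
tool_pos: [0.5594, 0.073, 0.0459]
tool_rot: [-3.138, -0.001, -0.019]
contact_force: [0.5, -0.3, -1.9]
opening: 0.0277
```

```bash
python3 -c "
from h import *
plan([.5593,.073,.045],0,4.7); print(ctrl.get_obs()['tool_rot'])"; python3 snap.py w34b
```

```text
0 tx -0.01 ty -0.00 tz 0.09 wx -0.004 wy -0.012 wz 0.000
at [0.5594 0.073  0.0459] yaw 0.0004 open 0.0277 F [ 0.5 -0.3 -1.9] t 49.575
[-3.13788912e+00 -6.19614477e-04 -1.94865528e-02]
[0.5593 0.073  0.0458] [-3.1379e+00 -6.0000e-04 -1.9100e-02] [ 0.    -0.002  0.002  0.002 -0.    -0.001] 49.625
```

View pics/w34b.png

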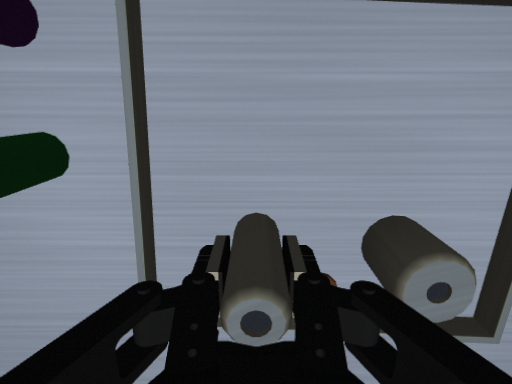

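Call:
send_rows --series '[{"tx": 0, "ty": 0, "tz": 0.09, "wx": 0, "wy": 0, "wz": 0, "jaw": 0.85}, {"tx": 0, "ty": 0, "tz": 0, "wx": 0, "wy": 0, "wz": 0, "jaw": 0.85}]'

```text
t: 49.88
tool_pos: [0.5595, 0.073, 0.045]
tool_rot: [-3.138, -0.001, -0.02]
contact_force: [0.3, 0.5, -2.4]
opening: 0.0276
```

Call:
send_rows --series '[{"tx": 0, "ty": 0, "tz": 0, "wx": 0, "wy": 0, "wz": 0, "jaw": 0.64}, {"tx": 0, "ty": 0, "tz": 0, "wx": 0, "wy": 0, "wz": 0, "jaw": 0.55}, {"tx": 0, "ty": 0, "tz": 0, "wx": 0, "wy": 0, "wz": 0, "jaw": 0.4}]'

```text
t: 50.25
tool_pos: [0.5605, 0.073, 0.0462]
tool_rot: [-3.138, -0.001, -0.023]
contact_force: [0.5, 0.5, 0.3]
opening: 0.051
```

Call:
send_rows --series '[{"tx": 0, "ty": 0, "tz": -3, "wx": 0, "wy": 0, "wz": 0, "jaw": 0.4}, {"tx": 0, "ty": 0, "tz": -5, "wx": 0, "wy": 0, "wz": 0, "jaw": 0.4}, {"tx": 0, "ty": 0, "tz": -5, "wx": 0, "wy": 0, "wz": 0, "jaw": 0.4}, {"tx": -3, "ty": 0, "tz": -3, "wx": 0, "wy": 0, "wz": 0, "jaw": 0.4}, {"tx": -3, "ty": 4, "tz": -3, "wx": 0, "wy": 0, "wz": 0, "jaw": 0.4}]'

```text
t: 50.88
tool_pos: [0.4959, 0.0329, 0.2386]
tool_rot: [-3.138, -0.006, -0.015]
contact_force: [0.7, -0.6, 1.2]
opening: 0.0517
```

Call:
send_rows --series '[{"tx": -2, "ty": 5, "tz": 0, "wx": 0, "wy": 0, "wz": 0, "jaw": 0.4}, {"tx": -1, "ty": 5, "tz": 0, "wx": 0, "wy": 0, "wz": 0, "jaw": 0.4}, {"tx": 0, "ty": 5, "tz": 0, "wx": 0, "wy": 0, "wz": 0, "jaw": 0.4}, {"tx": 0, "ty": 5, "tz": 0, "wx": 0, "wy": 0, "wz": 0, "jaw": 0.4}, {"tx": 0, "ty": 0, "tz": 0, "wx": 0, "wy": 0, "wz": 0, "jaw": 0.4}]'

```text
t: 51.5
tool_pos: [0.4661, -0.1744, 0.2447]
tool_rot: [3.141, 0.005, 0.036]
contact_force: [-0.0, 0.0, 0.0]
opening: 0.0512
```

```bash
python3 -c "
from h import *
t=ctrl.get_image('top');cv2.imwrite('pics/top5.png',t[:,:,::-1]);s=ctrl.get_image('side');cv2.imwrite('pics/side5.png',s[:,:,::-1])
a=cv2.imread('pics/top0.png')[170:225,195:265];b=cv2.imread('pics/top5.png')[170:225,195:265]
cv2.imwrite('pics/cmp.png',cv2.resize(np.hstack([a,b]),None,fx=5.6,fy=5.6,interpolation=cv2.INTER_CUBIC))"
```

```text
(no output)
```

View pics/cmp.png

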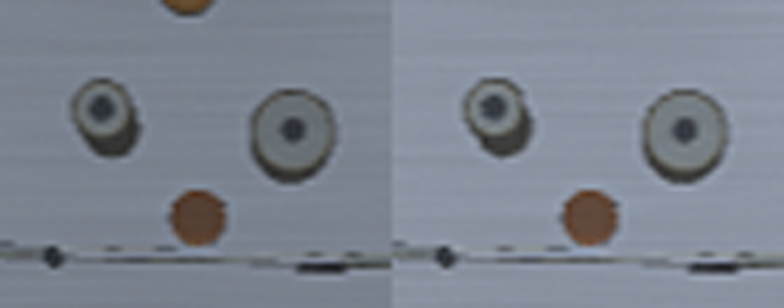

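View pics/side5.png

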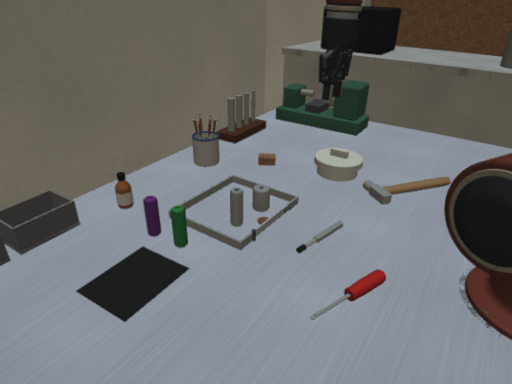

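```bash
python3 - <<'E'
from h import *; import pickle
from scipy.optimize import minimize
from scipy.ndimage import shift
t=pickle.load(open('pics/top0.pkl','rb')); s=pickle.load(open('pics/side0.pkl','rb'))
B={'tall':dict(top=(205,180,223,201),side=(226,184,248,232),X=(.556,.073),h=.085),'short':dict(top=(236,183,259,206),side=(250,182,273,214),X=(.5485,-.0138),h=.055)}
for n,b in B.items():
    for cam,c in(('top',t),('side',s)):
        x0,y0,x1,y1=b[cam]; r=lambda i:cv2.cvtColor(cv2.imread(f'pics/{cam}{i}.png'),cv2.COLOR_BGR2GRAY).astype(float)[y0-4:y1+4,x0-4:x1+4]
        A=r(0);D=r(5)
        def f(d):
            S=shift(A,d[::-1],order=3,mode='nearest')[4:-4,4:-4].ravel(); T=D[4:-4,4:-4].ravel()
            M=np.c_[S,np.ones_like(S)]; w=np.linalg.lstsq(M,T,rcond=None)[0]; return ((M@w-T)**2).mean()
        o=minimize(f,[.01,.01],method='Nelder-Mead'); 
        X=np.array([*b['X'],b['h']*.7]); J=np.array([(proj(c,X+e)-proj(c,X-e))[0]/.002 for e in np.eye(3)[:2]*.001]).T
        print(n,cam,'px',o.x.round(2),'mm',(np.linalg.solve(J,o.x)*1000).round(2),o.fun)
E
```

```text
tall top px [ 0.06 -0.2 ] mm [ 0.52 -0.16] 25.718543021670445
tall side px [-0.24 -0.04] mm [0.53 0.14] 37.96678972902337
short top px [0.04 0.08] mm [-0.22 -0.09] 8.48575198032817
short side px [0.07 0.02] mm [-0.19 -0.  ] 3.4763026012576335
```

Both rollers are within about 0.5 mm of where they started, standing upright, and the lid is flat and closed. Handing in.

```bash
python3 - <<'E'
from station import ctrl
o=ctrl.get_obs(); print(o['t'],abs(o['dq']).max()); print(ctrl.finish_job())
E
```

```text
51.6 0.03196638135937436
the job is handed in; nothing more can be done
None
```

I handed the job in at t = 51.6 s of the 144 s allowed, with every step done in the order asked. I moved both rollers to the mat, laid the key flat in the tub, snapped the lid on, and stood both rollers back in the corral.

**Last checks**
- **Rollers:** both stand upright. Comparing the first and last top and side pictures, the tall one is about 0.5 mm off its start and the short one about 0.2 mm.
- **Lid:** at snap-on the gripper height matched the lid sitting 30 mm above the tub's underside. The side view then showed the disc flat at rim height.
- **Key:** it lay flat and central in the tub before the lid went on.
- **Bystanders:** the pusher, cork block and look-alikes appear unmoved in the final side view. I checked them only by eye.

**What disagreed**
- **Wrist camera:** it read about 2.7 mm off sideways. I found this because the first grip shifted the tall roller about 2.4 mm, and I corrected for it in the later grasps and when putting the tall roller back.
- **Pressing force:** the wrist read 25 N just after the lid snapped on, above the 5 to 20 N press but well under the wrist limit. I backed off at once.

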